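Pack the bitters tray flush to its rim

TASK

Take the two flat dropper bottles from the slanted stand and put them upright into the two empty pockets of the deep grey tray, so that no bottle stands above the rim (one of these two pockets is shallower than the other, and you have to look or feel which). Then check it by touch: with closed fingers touch the rim of the tray's near end wall (the robot's side), stroke low over the caps along the row, and touch the rim of the far end wall. Leave the two bottles already in the tray and all other things where they stand.

Things in the scene. Friction and masses are not known exactly. Their poses are not given: they have to be found in the camera images.
- tray: Deep pewter-grey plastic tray fixed to the shelf, 184 (its x) x 84 (y) x 106 mm high. Origin: centre of the underside; x along the row of pockets, near end (robot's side) to far end; z up. Two end walls 10 mm thick and three dividers 4 mm thick (x = -42, 0, 42 mm), all across y, rise to the rim at 106 mm. The two long sides are cut down to 45 mm, so fingers have free room beside a cap.
- row_mid (a point): Centre of the tray at rim height. The four pockets are centred 63 and 21 mm before it and 21 and 63 mm beyond it along the tray's x; each is 38 mm long (x) and 76 mm wide (y) inside. kept_tall and kept_short stand in two of them (which two varies). Of the two empty ones one has its bottom 8 mm above the shelf, the other 28 mm: not told which, feel or look.
- near_rim (a point): Middle of the top of the near end wall, at the rim. A tall bottle on the 8 mm bottom, or a short one on the 28 mm bottom, ends 4 mm below the rim; a tall bottle on the 28 mm bottom stands 16 mm above it.
- far_rim (a point): Middle of the top of the far end wall, at the rim.
- tall: Flat amber glass dropper bottle, about 100 to 210 g, body 60 mm tall, with the cap 94 mm. Glass body 30 (its x) x 68 mm (y); on top a solid square black cap 20 x 20 mm, 34 mm tall, to grip. Origin: centre of the underside, z up the bottle. The taller of the two on the stand; it starts leaning 27 degrees with its top away from the robot.
- short: Flat amber glass dropper bottle, about 100 to 210 g, body 40 mm tall, with the cap 74 mm. Glass body 30 (its x) x 68 mm (y); on top a solid square black cap 20 x 20 mm, 34 mm tall, to grip. Origin: centre of the underside, z up the bottle. The shorter of the two on the stand; it starts leaning 27 degrees with its top away from the robot.
- stand: Wooden slanted stand, fixed, 232 mm wide (its y), 100 mm deep, 58 mm high. Origin: centre of the underside. Two seats 55 mm either side of its centre along y, tilted 27 degrees, with a back rest on the far side reaching 41 mm up along the bottle and 18 mm blocks beside its foot. A seated bottle's underside centre is 30 mm above the shelf; it comes out along its own axis.
- kept_tall: Flat amber glass dropper bottle, about 100 to 210 g, body 60 mm tall, with the cap 94 mm. Glass body 30 (its x) x 68 mm (y); on top a solid square black cap 20 x 20 mm, 34 mm tall, to grip. Origin: centre of the underside, z up the bottle. Already in the tray; leave it.
- kept_short: Flat amber glass dropper bottle, about 100 to 210 g, body 40 mm tall, with the cap 74 mm. Glass body 30 (its x) x 68 mm (y); on top a solid square black cap 20 x 20 mm, 34 mm tall, to grip. Origin: centre of the underside, z up the bottle. Already in the tray; leave it.
- decanter: Empty glass decanter, 124 mm across, 205 mm tall; origin: centre of the underside. Leave it.
- tumbler: Heavy crystal tumbler, 82 mm across, 90 mm tall; origin: centre of the underside. Leave it.
- dropper: Small round glass dropper bottle, closed, 34 mm across, 75 mm tall; origin: centre of the underside. Leave it.
- jigger: Steel bar measure, 44 mm across, 62 mm tall; origin: centre of the underside. Leave it.
- coasters: Stack of cork coasters, 80 mm across, 22 mm tall; origin: centre of the underside. Leave it.
- stopper: The decanter's glass stopper, standing, 44 mm across, 55 mm tall; origin: centre of the underside. Leave it.
- spoon: Steel bar spoon, 220 mm long, lying. Leave it.
Not all that is in view belongs to the job. Leave any green look-alike of the short alone.

How it is judged (in metres and radians):
On the way, in this order (a step that is already met when the one before it is completed fails the run):
1. both bottles are upright in the tray, nothing above the rim, and let go (z of tall in the frame of tray between 0 and 0.0135 m and x of tall in the frame of tray between -0.075 and 0.075 m and y of tall in the frame of tray between -0.012 and 0.012 m and angle between each of tall, short's own z axis and vertical below 0.15 rad and z of short in the frame of tray between 0 and 0.0335 m and x of short in the frame of tray between -0.075 and 0.075 m and y of short in the frame of tray between -0.012 and 0.012 m and contact force between the fingers and tall below 0.1 N and contact force between the fingers and short below 0.1 N), for 0.2 s.
2. fingers touch the rim of the near end wall (contact force between the fingers and tray above 0.2 N and x of the grasp point in the frame of tray between -0.13 and -0.06 m and z of the grasp point in the frame of tray below 0.14 m and y of the grasp point in the frame of tray between -0.045 and 0.045 m).
3. fingers pass low over the middle of the row (x of the grasp point in the frame of tray between -0.03 and 0.03 m and z of the grasp point in the frame of tray below 0.14 m and y of the grasp point in the frame of tray between -0.045 and 0.045 m).
4. fingers touch the rim of the far end wall (contact force between the fingers and tray above 0.2 N and x of the grasp point in the frame of tray between 0.06 and 0.13 m and z of the grasp point in the frame of tray below 0.14 m and y of the grasp point in the frame of tray between -0.045 and 0.045 m).
At the end, for the whole second after the job is handed in: All four bottles stand in pockets of the tray, upright within 0.15 rad, centred across the row within 12 mm, with no cap more than 1.5 mm above the rim (underside of a tall bottle less than 13.5 mm, of a short one less than 33.5 mm above the tray's underside), and at rest (z of tall in the frame of tray between 0 and 0.0135 m and x of tall in the frame of tray between -0.075 and 0.075 m and y of tall in the frame of tray between -0.012 and 0.012 m and angle between each of tall, short, kept_tall, kept_short's own z axis and vertical below 0.15 rad and z of short in the frame of tray between 0 and 0.0335 m and x of short in the frame of tray between -0.075 and 0.075 m and y of short in the frame of tray between -0.012 and 0.012 m and z of kept_tall in the frame of tray between 0 and 0.0135 m and x of kept_tall in the frame of tray between -0.075 and 0.075 m and y of kept_tall in the frame of tray between -0.012 and 0.012 m and z of kept_short in the frame of tray between 0 and 0.0335 m and x of kept_short in the frame of tray between -0.075 and 0.075 m and y of kept_short in the frame of tray between -0.012 and 0.012 m and linear speed of each of tall, short below 0.02 m/s); the robot touches nothing.
It fails at once if a bottle already in the tray is moved by more than 20 mm (distance of any of kept_tall, kept_short from where it was at the start of the episode above 0.02 m).
It fails at once if a bystander is moved by more than 30 mm (distance of any of decanter, tumbler, dropper, jigger, coasters, stopper, spoon from where it was at the start of the episode above 0.03 m).
It also fails if it takes over 72 s, if anything falls off the work surface, if the arm or the gripper's body presses on something with over 40 N, if the wrist force passes 120 N, or if a joint passes its speed limit or range.

ROBOT

A 6-joint arm with a two-finger parallel gripper is mounted at the origin on the work surface. World frame = base frame: x ahead of the robot, y to its left, z up, the work surface at z = 0. Lengths are in mm, angles in degrees, forces in N, time in s.
With the tool pointing down it reaches from about 325 to 750 mm from the base axis. Payload 7.6 kg.
Tool frame: the origin (TCP) lies midway between the tips of the shut fingers; the grasp point (between the pads) lies 19 mm behind it (manip.grip_depth is the distance from the TCP to the grasp point, in mm); x points along the fingers, y is the direction in which the jaws open and shut, and the axes are right-handed (so a half turn about x gives the same grasp; the last joint's range is limited). The gripper opens to 85 mm and grips with 20 to 120 N. Pads are 22 mm wide; open, the fingers measure 114 mm over their backs; the gripper's body (76 mm by 85 mm) begins 54 mm behind the grasp point. The pads swing forward as they close: fully open they stand 13 mm farther back than shut.
Start: joints at [-72.267, 2.991, 80.254, -0, 96.75, -4.028], TCP at [194.661, -487.599, 231.323] pointing down, gripper open.
Joint ranges: [-166.34, 166.34], [-52.06, 124.39], [6.96, 135.62], [-60.46, 240.46], [14.63, 156.25], [-167.68, 167.68]. Speed limits (degrees/s): [147.25, 147.25, 172.46, 180, 180, 180].

INTERFACE

Orientations are given as [roll, pitch, yaw] about the fixed x, y, z axes, in that order (R = Rz(yaw) Ry(pitch) Rx(roll)).
In Python, from rig import observe, optics, order, manip gives the robot as it stands.
- The arm moves only by the tool apply_moves, never from a script. Its argument "motion" is a list of rows, each a list of 6 numbers: the shift along the world's x, y, z in mm, then the turn, a rotation vector about the world's x, y, z in rad. In form: [[dx, dy, dz, rx, ry, rz], ...]. A call has 1 to 8 rows; each row shifts and turns the commanded pose from where the row before left it; what a row does not reach is not made up. A row lasts 1/8 s, in which the tool goes at most 62.5 mm and 10.7 degrees, less where a joint would pass 70% of its speed; a pose out of reach is approached as far as the arm can. A call is refused whole if a number of a shift passes 62.5 or a number of a turn 0.188, either way. A call with a gripper value outside its range is refused whole. "grip" is the gripper's target within -1 to 1 (fully open at 1, half-way at 0, shut at -1), set as the call begins (left out, the last holds). The fingers move at their own pace and stop on an object; "force" is the grip in N (left out, the last holds). Time passes only in rows, so rows that do not move let the fingers close. It gives the time, the measured TCP pose, the force and the opening at its end, in the units of the state.
- observe(): the state, without advancing time (a new reading comes with each control period).
- optics.snapshot(name): name is "side" or "top" or "wrist"; returns the picture (420x560x3 uint8, red, green, blue); there is no depth.
- optics.camera_model(name): a dict with "fx", "fy", "cx", "cy" (pixels), "dist" ([k1, k2, p1, p2, k3] as OpenCV has them; the pictures are not rectified), "rvec" (rotation vector, rad) and "tvec" (3), from world to camera coordinates, as OpenCV has them; the wrist camera has in their place "tool_from_camera" (4x4, takes a point from camera to tool coordinates, whose origin is the TCP and whose axes are the tool frame's). Camera axes: x right, y down, z forward; pixel columns grow to the right and rows downward; lengths in mm; the calibration is good to about 2 mm. A picture is of the moment at which its call begins: read the wrist's pose just before it. camera_model takes no time and is no camera call.
- order.sign_off(): hands the job in, once; it reports no verdict.
The state is a dict: "t": time; "q": joint angles; "qvel": joint speeds; "joint_efforts": joint torques, N m; "tcp_pos": TCP position; "ee_rot": TCP orientation; "wrist_force": force on the tool from outside, world axes, zero at the start; "moment": the same for the moment, N m; "grip_width": opening from 0.0 (shut) to 1.0 (fully open).
Only numpy, scipy, OpenCV 4.12 (cv2) and the standard library are available. Lean on these libraries where they do the work, as an engineer would, in place of code of your own. Each camera call takes 0.05 s, during which the arm holds its last target.

## Working session

There is one attempt and no reset: what is moved stays moved. The work goes in short steps, Python scripts to look and compute and a tool call to move; the robot and the scene stay as the last step left them, time stands still between calls to the robot, and variables do not carry over. Pictures are saved under pics/ and viewed, and the job is handed in when it is done.

Besides the shell and the picture viewer there is one more tool, called after ">>>" as name(argument=value, ...), one argument or row to a line, values as JSON. apply_moves: Moves the arm, as the interface text tells. Its arguments: {"type":"object","properties":{"motion":{"type":"array"},"grip":{"type":"number"},"force":{"type":"number"}},"required":["motion"]}

```bash
mkdir -p pics; ls
python3 - <<'E'
from rig import observe, optics, order, manip
import cv2
print(observe())
for n in ["side","top","wrist"]:
    im=optics.snapshot(n); cv2.imwrite(f"pics/{n}0.png",im[:,:,::-1])
    print(n,optics.camera_model(n))
print(manip.grip_depth,dir(manip))
E
```

```text
pics
{'t': 0.0, 'q': array([-7.22661857e+01,  3.02956161e+00,  8.03141326e+01,  1.31738200e-03,
        9.67510249e+01, -4.02905091e+00]), 'qvel': array([ 0.06569852,  0.11096021, -0.05495972, -0.02854788,  0.07384406,
       -0.00237277]), 'joint_efforts': array([-3.10640142e-03, -3.81671941e+01, -3.60189629e+01, -4.65203266e-04,
        6.22453052e-03, -2.40194254e-05]), 'tcp_pos': array([ 194.5741268 , -487.27593396,  230.44123151]), 'ee_rot': array([-94.82051596,  89.9052718 , 106.94250305]), 'wrist_force': array([-0.07295616, -0.06909664, -0.65302928]), 'moment': array([-0.03183297, -0.00085699,  0.01108874]), 'grip_width': 1.0024521289927837}
side {'fx': 460.23186318670304, 'fy': 460.23186318670304, 'cx': 278.7115656441585, 'cy': 209.2541540508959, 'dist': array([0.0438221, 0.       , 0.       , 0.       , 0.       ]), 'rvec': array([ 2.13886976, -0.08804047,  0.02393626]), 'tvec': array([-577.55342035,  126.19298637, 1262.49698701])}
top {'fx': 505.831227647385, 'fy': 505.831227647385, 'cx': 281.17645062020284, 'cy': 215.12677553290612, 'dist': array([-0.0273075,  0.       ,  
[... 414 characters left out ...]
026e-01,
        -1.42238262e+02],
       [ 9.99999486e-01, -9.90910298e-04, -2.13829968e-04,
         3.39046919e-01],
       [ 1.01238859e-03,  9.65412519e-01,  2.60725226e-01,
        -6.49580584e+01],
       [ 0.00000000e+00,  0.00000000e+00,  0.00000000e+00,
         1.00000000e+00]])}
18.700000000000003 ['MotionError', '__class__', '__delattr__', '__dict__', '__dir__', '__doc__', '__eq__', '__format__', '__ge__', '__getattribute__', '__getstate__', '__gt__', '__hash__', '__init__', '__init_subclass__', '__le__', '__lt__', '__module__', '__ne__', '__new__', '__reduce__', '__reduce_ex__', '__repr__', '__setattr__', '__sizeof__', '__str__', '__subclasshook__', '__weakref__', 'grip_depth']
```

View pics/side0.png

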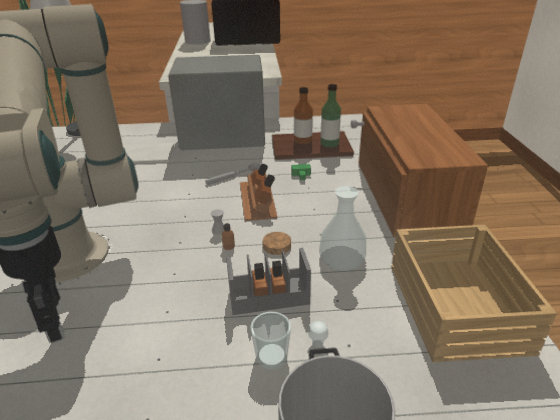

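View pics/top0.png

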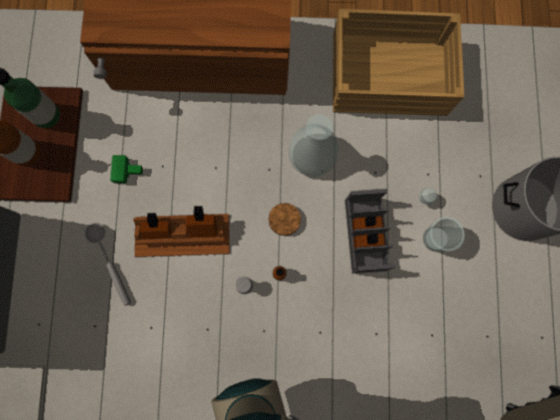

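View pics/wrist0.png

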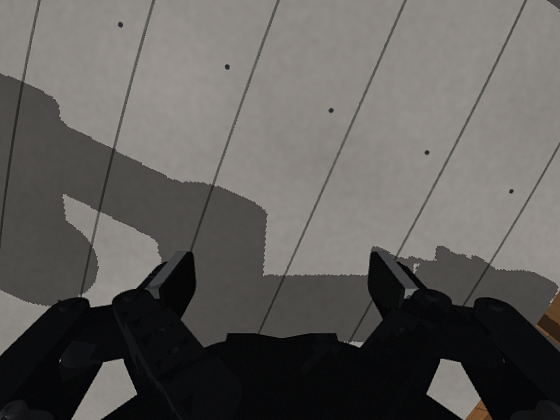

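```bash
cat > h.py <<'E'
import numpy as np, cv2
from rig import observe, optics, order, manip
from scipy.spatial.transform import Rotation as R
def cam(n,st=None):
    m=optics.camera_model(n); K=np.array([[m['fx'],0,m['cx']],[0,m['fy'],m['cy']],[0,0,1]])
    if n!='wrist':
        Rm=cv2.Rodrigues(m['rvec'])[0]; t=m['tvec']
    else:
        st=st or observe()
        T=np.eye(4); T[:3,:3]=R.from_euler('xyz',st['ee_rot'],degrees=True).as_matrix(); T[:3,3]=st['tcp_pos']
        W=np.linalg.inv(T@m['tool_from_camera']); Rm=W[:3,:3]; t=W[:3,3]
    return K,m['dist'],Rm,t
def proj(c,P):
    K,d,Rm,t=c
    return cv2.projectPoints(np.asarray(P,float).reshape(-1,1,3),cv2.Rodrigues(Rm)[0],t,K,d)[0].reshape(-1,2)
def ray(c,uv):
    K,d,Rm,t=c
    p=cv2.undistortPoints(np.asarray(uv,float).reshape(-1,1,2),K,d).reshape(-1,2)
    D=np.c_[p,np.ones(len(p))]@Rm
    return -Rm.T@t, D
def onz(c,uv,z):
    o,D=ray(c,uv); return o+D*((z-o[2])/D[:,2])[:,None]
def crop(im,x0,y0,x1,y1,f,name):
    cv2.imwrite('pics/'+name,cv2.resize(im[y0:y1,x0:x1,::-1],None,fx=f,fy=f,interpolation=cv2.INTER_CUBIC))
E
python3 - <<'E'
from h import *
t=cv2.imread('pics/top0.png')[:,:,::-1]; s=cv2.imread('pics/side0.png')[:,:,::-1]
crop(t,330,180,410,280,6,'ctray.png'); crop(t,95,140,245,265,5,'cstand.png'); crop(s,215,235,325,325,7,'straY.png'); crop(s,225,150,325,225,7,'sstand.png')
E
```

```text
(no output)
```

View pics/ctray.png

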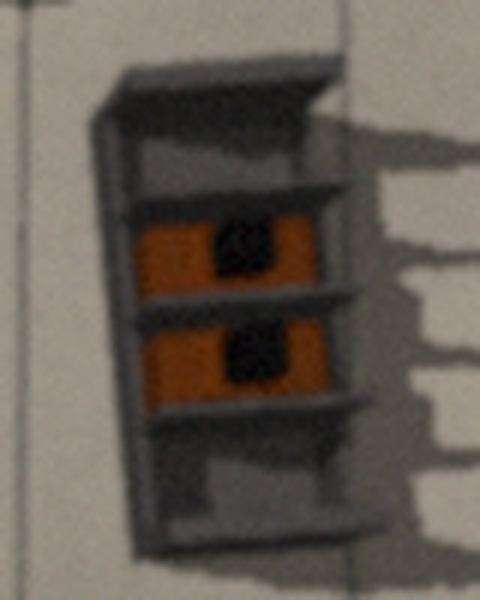

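View pics/cstand.png

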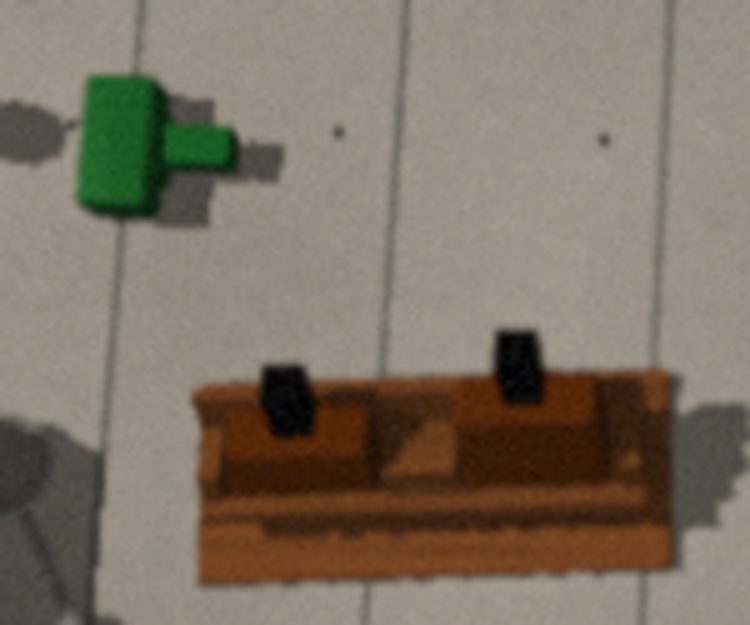

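View pics/straY.png

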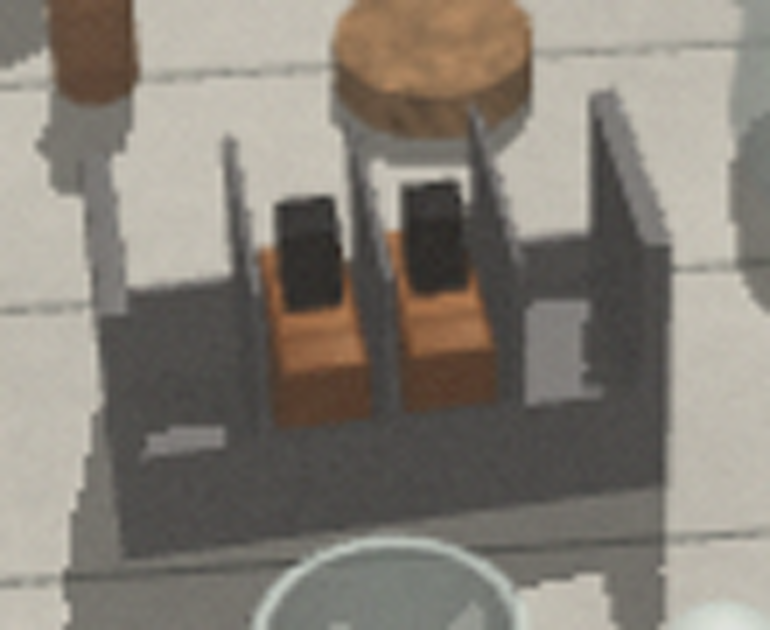

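View pics/sstand.png

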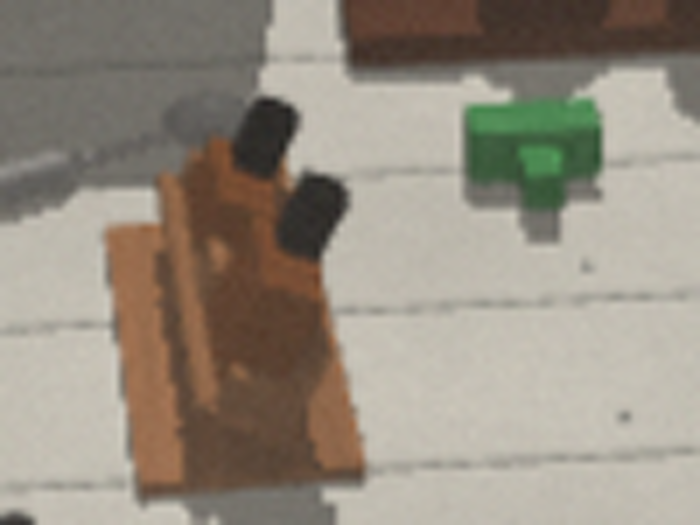

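```bash
cat > tr.py <<'E'
from h import *
from scipy.optimize import least_squares
ct,cs=cam('top'),cam('side')
print('cams',*( -c[2].T@c[3] for c in (ct,cs)))
def W(p,P):
    P=np.asarray(P,float); c,s=np.cos(p[2]),np.sin(p[2])
    return np.c_[p[0]+c*P[:,0]-s*P[:,1],p[1]+s*P[:,0]+c*P[:,1],P[:,2]]
def box(x0,x1,y0,y1,z0,z1):
    return [((a,b,c),(d,e,f)) for (a,b,c),(d,e,f) in [((x0,y0,z),(x1,y0,z)) for z in(z0,z1)]+[((x0,y1,z),(x1,y1,z)) for z in(z0,z1)]+[((x0,y0,z),(x0,y1,z)) for z in(z0,z1)]+[((x1,y0,z),(x1,y1,z)) for z in(z0,z1)]+[((x,y,z0),(x,y,z1)) for x in(x0,x1) for y in (y0,y1)]]
E
python3 - <<'E'
from tr import *
T=lambda u,v:(330+u/6-.4,180+v/6-.4); S=lambda u,v:(215+u/7-.4,235+v/7-.4)
obs=[(ct,(92,42,106),T(128,72)),(ct,(92,-42,106),T(343,57)),(ct,(-92,-42,106),T(383,527)),
 (cs,(92,-42,106),S(668,245)),(cs,(92,42,106),S(612,90)),(cs,(-92,-42,0),S(125,557)),(cs,(92,-42,0),S(664,487))]
print(onz(ct,[T(128,72),T(343,57),T(383,527)],106))
f=lambda p:np.concatenate([proj(c,W(p,[P]))[0]-np.array(uv) for c,P,uv in obs])
r=least_squares(f,[450,-220,0],loss='soft_l1'); print(r.x,np.degrees(r.x[2]));print(r.fun.reshape(-1,2).round(1))
p=r.x
for n,c,cr in (('top',ct,(330,180,410,280,6)),('side',cs,(215,235,325,325,7))):
    im=cv2.imread(f'pics/{n}0.png'); x0,y0,x1,y1,k=cr
    im=cv2.resize(im[y0:y1,x0:x1],None,fx=k,fy=k,interpolation=cv2.INTER_CUBIC)
    for b,col in ((box(-92,92,-42,42,0,45),(0,255,0)),(box(82,92,-42,42,0,106),(255,255,0)),(box(-92,-82,-42,42,0,106),(255,255,0)),(box(44,82,-38,38,8,8),(0,0,255)),(box(44,82,-38,38,28,28),(255,0,255)),(box(-82,-44,-38,38,8,8),(0,0,255)),(box(-82,-44,-38,38,28,28),(255,0,255))):
        for a,e in b:
            q=(proj(c,W(p,[a,e]))-[x0,y0]+.5)*k
            cv2.line(im,*[tuple(int(v) for v in z) for z in q],col,1,cv2.LINE_AA)
    cv2.imwrite(f'pics/fit_{n}.png',im)
E
```

```text
cams [ 354.10746468   10.14039827 1240.0086416 ] [  517.30887245 -1035.22692804   777.23098453]
[[ 620.38965959 -163.01520876  106.        ]
 [ 628.86387964 -246.1290303   106.        ]
 [ 448.45949978 -259.2359785   106.        ]]
[ 5.37114960e+02 -2.11686953e+02  8.07244096e-02] 4.625167971191475
[[-0.3 -2.1]
 [-0.  -1.4]
 [ 0.8 -0.1]
 [-0.5  0. ]
 [ 0.1 -0.4]
 [-1.8 -0.1]
 [-0.8  0.1]]
```

View pics/fit_top.png

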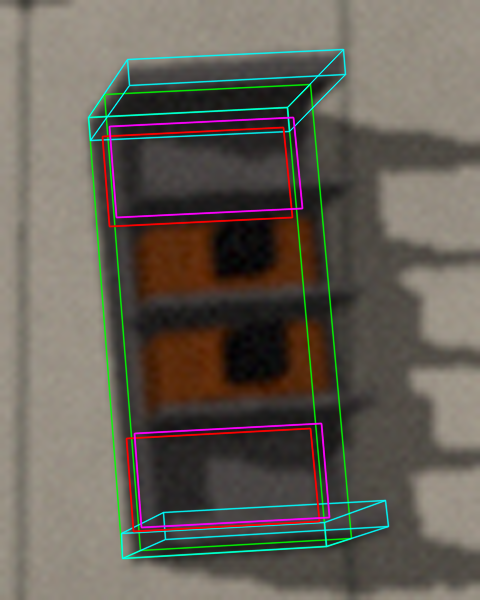

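View pics/fit_side.png

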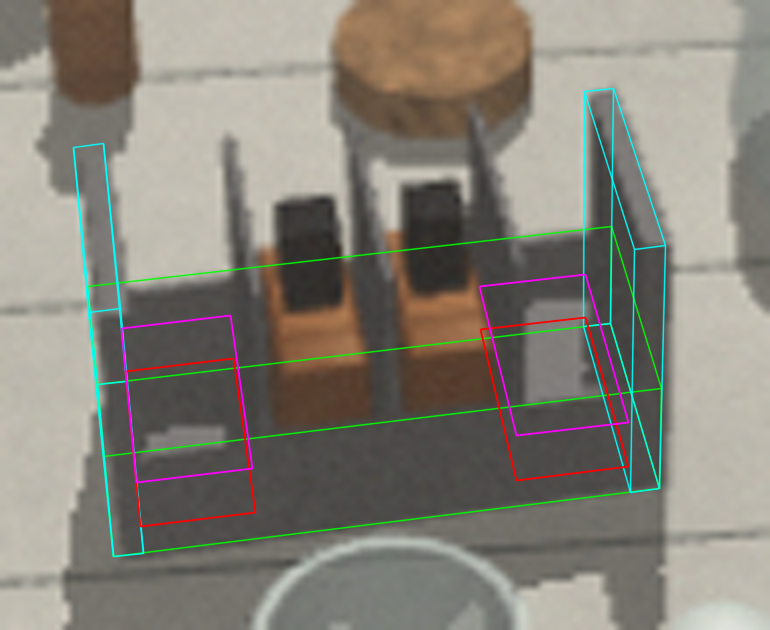

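Run:
```python
from tr import *
T=lambda u,v:(95+u/5-.4,140+v/5-.4); S=lambda u,v:(225+u/7-.4,150+v/7-.4)
def tri(a,b):
    o1,d1=ray(ct,[a]);o2,d2=ray(cs,[b]);d1,d2=d1[0],d2[0]
    k=np.linalg.lstsq(np.c_[d1,-d2],o2-o1,rcond=None)[0]
    A,B=o1+k[0]*d1,o2+k[1]*d2; return (A+B)/2,np.linalg.norm(A-B)
# cap top centers
print('short captop',tri(T(283,378),S(270,108)))
print('tall captop',tri(T(517,340),S(322,182)))
print('stand front bottom', onz(ct,[T(202,585),T(672,568)],0))
print('stand far top', onz(ct,[T(195,388),T(668,372)],58))
```

```text
cams [ 354.10746468   10.14039827 1240.0086416 ] [  517.30887245 -1035.22692804   777.23098453]
short captop (array([552.64170225, 293.81943218,  96.83884958]), np.float64(1.3426144336571695))
tall captop (array([570.36497799, 184.81924365, 115.834544  ]), np.float64(0.3506749913842136))
stand front bottom [[466.14864187 350.21251268   0.        ]
 [481.13577431 120.56448289   0.        ]]
stand far top [[554.06351073 344.82014445  58.        ]
 [568.33179925 121.44283648  58.        ]]
```

Run:
```python
from h import *
st=observe(); print(R.from_euler('xyz',st['ee_rot'],degrees=True).as_matrix().round(3),st['t'])
```

```text
[[-0.     0.371 -0.929]
 [ 0.001 -0.929 -0.371]
 [-1.    -0.001 -0.   ]] 0.15
```

>>> apply_moves(
  motion=[
    [20,45,2,0,0,0.176],
    [20,45,2,0,0,0.176],
    [20,45,2,0,0,0.176],
    [20,45,2,0,0,0.176],
    [20,45,2,0,0,0.176],
    [20,45,2,0,0,0.176],
    [20,45,2,0,0,0.176],
    [20,45,2,0,0,0.176],
  ],
  grip=0.1,
  force=40,
)

```text
t: 1.15
tcp_pos: [354.9, -126.0, 247.3]
ee_rot: [69.6, 90.0, -7.6]
wrist_force: [2.0, -1.4, -0.2]
grip_width: 0.553
```

>>> apply_moves(
  motion=[
    [20,45,2,0,0,0.176],
    [20,45,2,0,0,0.176],
    [20,45,2,0,0,0.176],
    [20,45,2,0,0,0.176],
    [20,45,2,0,0,0.176],
    [20,45,2,0,0,0.176],
    [20,45,2,0,0,0.176],
    [20,45,2,0,0,0.176],
  ],
)

```text
t: 2.15
tcp_pos: [515.0, 234.0, 263.0]
ee_rot: [-156.4, 90.0, -152.9]
wrist_force: [0.8, -1.3, -0.0]
grip_width: 0.549
```

>>> apply_moves(
  motion=[
    [0,0,0,0,0,0],
    [0,0,0,0,0,0],
  ],
)

```text
t: 2.4
tcp_pos: [514.5, 232.1, 262.9]
ee_rot: [-151.5, 89.9, -148.5]
wrist_force: [-0.3, -0.2, 0.2]
grip_width: 0.551
```

Run:
```python
from h import *
st=observe(); print(st); print(R.from_euler('xyz',st['ee_rot'],degrees=True).as_matrix().round(3))
im=optics.snapshot('wrist'); cv2.imwrite('pics/w1.png',im[:,:,::-1])
np.savez('w1.npz',pos=st['tcp_pos'],rot=st['ee_rot'])
```

```text
{'t': 2.4, 'q': array([ 2.05347701e+01,  9.14227695e+00,  7.00759957e+01, -1.05544242e-02,
        1.00835009e+02, -7.25071131e+01]), 'qvel': array([-0.98950131, -1.52687548,  0.63783162,  0.01607012, -0.06615733,
       -0.15897145]), 'joint_efforts': array([ 8.24502669e-01, -4.15657675e+01, -3.62469864e+01,  5.05024195e-02,
       -2.79422564e-02, -2.43611180e-02]), 'tcp_pos': array([514.46354851, 232.05554544, 262.92038807]), 'ee_rot': array([-151.49545742,   89.94571918, -148.45555336]), 'wrist_force': array([-0.29717677, -0.17581641,  0.1937784 ]), 'moment': array([ 0.00533866,  0.01506694, -0.02601231]), 'grip_width': 0.550818894504041}
[[-0.001 -0.053  0.999]
 [-0.     0.999  0.053]
 [-1.    -0.    -0.001]]
```

View pics/w1.png

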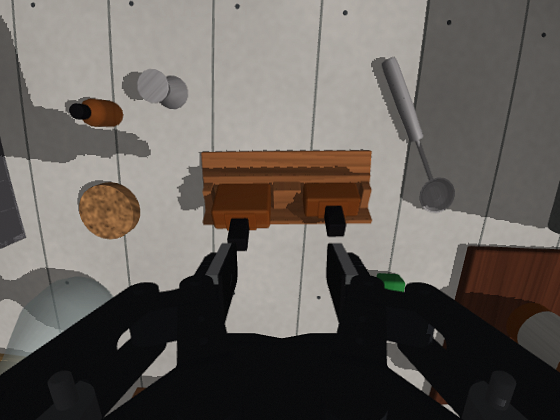

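```bash
cat > bot.py <<'E'
from tr import *
def bedges(H):
    return box(-15,15,-34,34,0,H-34)+box(-10,10,-10,10,H-34,H)
def bw(p,side,P):  # p: x,y mid of seats undersides, yaw
    P=np.asarray(P,float); a=np.radians(27)
    Q=P@R.from_euler('y',a).as_matrix().T+[0,side*55,30]
    return W(p,Q)
E
python3 - <<'E'
from bot import *
d=np.load('w1.npz'); cw=cam('wrist',dict(ee_rot=d['rot'],tcp_pos=d['pos']))
# guess from captops
a=np.radians(27);yaw=np.radians(3.7)
print(np.array([570.4,184.8])-94*np.sin(a)*np.array([np.cos(yaw),np.sin(yaw)]),np.array([552.6,293.8])-74*np.sin(a)*np.array([np.cos(yaw),np.sin(yaw)]))
p=[524,237,yaw]
x0,y0,x1,y1,k=190,140,385,260,4
im=cv2.imread('pics/w1.png');im=cv2.resize(im[y0:y1,x0:x1],None,fx=k,fy=k,interpolation=cv2.INTER_CUBIC)
cv2.imwrite('pics/w1c.png',im)
for s,H in((-1,94),(1,74)):
  for e in bedges(H):
    q=(proj(cw,bw(p,s,e))-[x0,y0]+.5)*k
    cv2.line(im,*[tuple(int(v) for v in z) for z in q],(0,255,0),1,cv2.LINE_AA)
cv2.imwrite('pics/w1o.png',im)
E
```

```text
cams [ 354.10746468   10.14039827 1240.0086416 ] [  517.30887245 -1035.22692804   777.23098453]
[527.81384424 182.04607684] [519.07472844 291.63201794]
```

View pics/w1c.png

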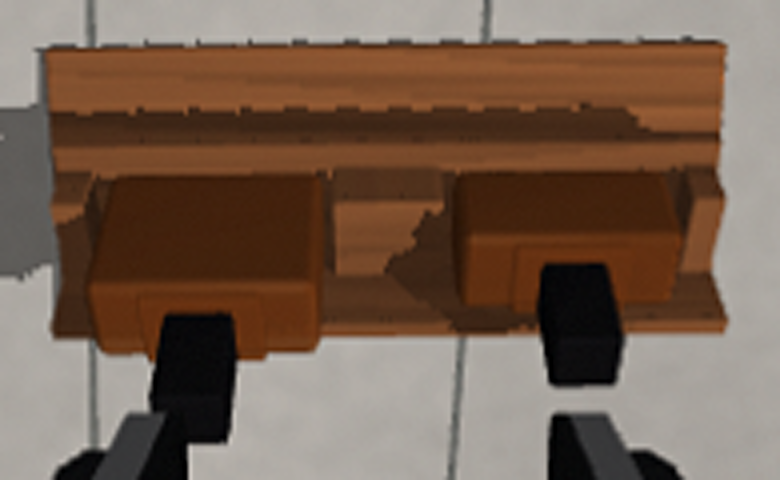

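View pics/w1o.png

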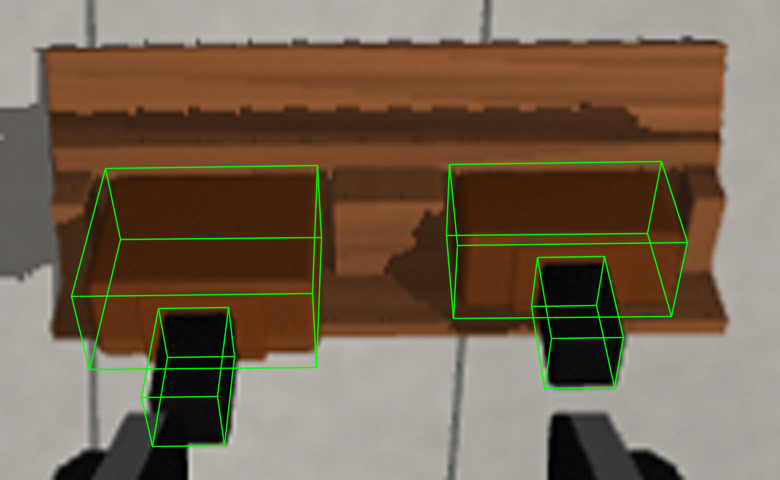

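```bash
cat >> bot.py <<'E'
def delta(pos,Rt,st=None):
    st=st or observe(); Rc=R.from_euler('xyz',st['ee_rot'],degrees=True).as_matrix()
    return np.round(np.array(pos)-st['tcp_pos'],1), R.from_matrix(Rt@Rc.T).as_rotvec().round(4)
def toolR(yaw,tilt): # tool y along (-sin,cos), x down leaning
    return R.from_euler('z',yaw).as_matrix()@R.from_euler('y',tilt).as_matrix()@np.array([[0,0,1],[0,1,0],[-1,0,0]])
ST=[524,237.9,np.radians(3.5)]; A27=np.radians(27)
E
python3 - <<'E'
from bot import *
Rt=toolR(ST[2],A27)
for s,H in((-1,94),(1,74)):
  for z in (H-34+76,H-34+6): print(s,z,bw(ST,s,[(0,0,z)]).round(1),delta(bw(ST,s,[(0,0,z)])[0],Rt))
E
```

```text
cams [ 354.10746468   10.14039827 1240.0086416 ] [  517.30887245 -1035.22692804   777.23098453]
-1 136 [[589.  186.8 151.2]] (array([  74.5,  -44.9, -112.2]), array([-0.0266,  0.4704,  0.0084]))
-1 66 [[557.3 184.8  88.8]] (array([  42.8,  -46.8, -174.5]), array([-0.0266,  0.4704,  0.0084]))
1 116 [[573.2 296.  133.4]] (array([  58.7,   64.4, -130. ]), array([-0.0266,  0.4704,  0.0084]))
1 46 [[541.5 294.1  71. ]] (array([  27. ,   62.4, -192.3]), array([-0.0266,  0.4704,  0.0084]))
```

>>> apply_moves(
  motion=[
    [15,-9,-22,-0.005,0.094,0.002],
    [15,-9,-22,-0.005,0.094,0.002],
    [15,-9,-22,-0.005,0.094,0.002],
    [15,-9,-22,-0.005,0.094,0.002],
    [14.5,-9,-24,-0.006,0.094,0.002],
    [0,0,0,0,0,0],
  ],
)

```text
t: 3.2
tcp_pos: [588.8, 184.9, 145.4]
ee_rot: [-180.0, 62.5, -176.6]
wrist_force: [-0.3, -0.2, -0.1]
grip_width: 0.549
```

Run:
```python
from bot import *
st=observe(); Rt=toolR(ST[2],A27)
print(delta(bw(ST,-1,[(0,0,136)])[0],Rt,st),delta(bw(ST,-1,[(0,0,66)])[0],Rt,st))
im=optics.snapshot('wrist'); cv2.imwrite('pics/w2.png',im[:,:,::-1])
```

```text
cams [ 354.10746468   10.14039827 1240.0086416 ] [  517.30887245 -1035.22692804   777.23098453]
(array([0.2, 1.9, 5.8]), array([ 0.0008, -0.0094,  0.0014])) (array([-31.5,  -0.1, -56.6]), array([ 0.0008, -0.0094,  0.0014]))
```

View pics/w2.png

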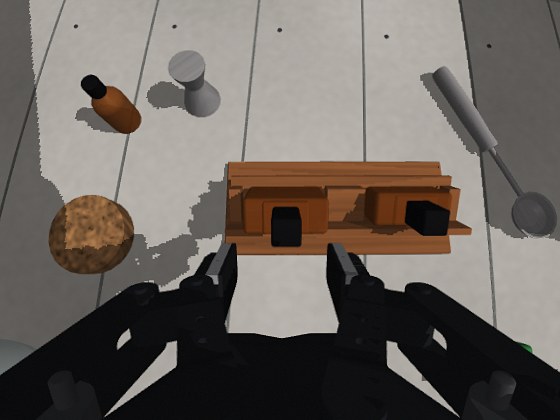

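>>> apply_moves(
  motion=[
    [-6,0.5,-11,0,0,0],
    [-6,0.5,-11,0,0,0],
    [-6,0.5,-11,0,0,0],
    [-6,0,-11,0,0,0],
    [0,0,0,0,0,0],
    [0,0,0,0,0,0],
  ],
)

```text
t: 4.0
tcp_pos: [565.5, 189.0, 108.7]
ee_rot: [179.7, 63.2, -176.6]
wrist_force: [0.6, -0.4, -0.1]
grip_width: 0.553
```

Run:
```python
from bot import *
st=observe(); Rt=toolR(ST[2],A27)
print(delta(bw(ST,-1,[(0,0,66)])[0],Rt,st))
im=optics.snapshot('wrist'); cv2.imwrite('pics/w3.png',im[:,:,::-1])
im=optics.snapshot('side'); crop(im,200,120,320,225,6,'s3.png')
```

```text
cams [ 354.10746468   10.14039827 1240.0086416 ] [  517.30887245 -1035.22692804   777.23098453]
(array([ -8.2,  -4.1, -19.8]), array([-0.0023,  0.0025, -0.0026]))
```

View pics/w3.png

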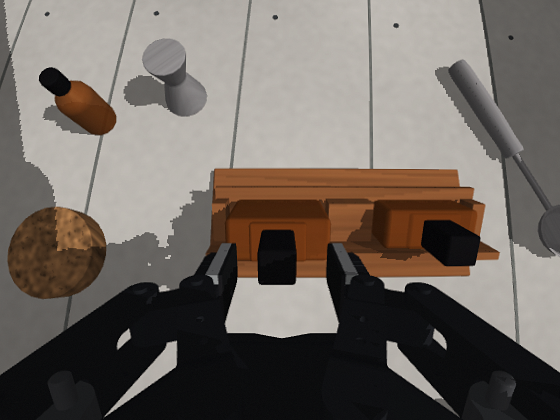

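View pics/s3.png

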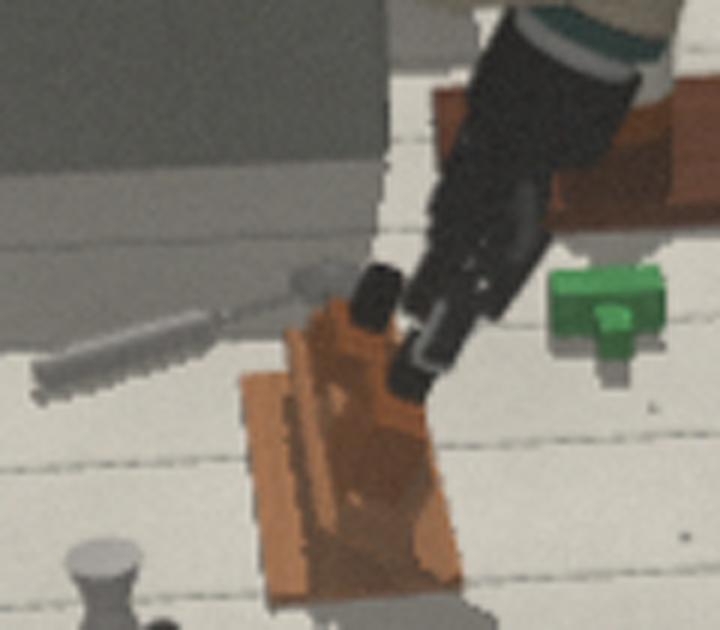

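>>> apply_moves(
  motion=[
    [-3,-1,-6,0,0,0],
    [-3,-1,-6,0,0,0],
    [-3,-1,-7,0,0,0],
    [0,0,0,0,0,0],
  ],
)

```text
t: 4.6
tcp_pos: [555.5, 185.7, 87.4]
ee_rot: [179.8, 62.9, -176.5]
wrist_force: [-0.5, -0.6, -0.3]
grip_width: 0.55
```

>>> apply_moves(
  motion=[
    [0,0,0,0,0,0],
    [0,0,0,0,0,0],
    [0,0,0,0,0,0],
    [0,0,0,0,0,0],
    [0,0,0,0,0,0],
  ],
  grip=-1,
  force=50,
)

```text
t: 5.22
tcp_pos: [556.4, 185.9, 88.7]
ee_rot: [179.7, 63.1, -176.6]
wrist_force: [1.3, -0.0, 2.1]
grip_width: 0.225
```

Run:
```python
from bot import *
st=observe(); print(st['t'],st['wrist_force'],st['grip_width']); Rt=toolR(ST[2],A27)
print(delta(bw(ST,-1,[(0,0,66)])[0],Rt,st))
im=optics.snapshot('wrist'); cv2.imwrite('pics/w4.png',im[:,:,::-1])
```

```text
cams [ 354.10746468   10.14039827 1240.0086416 ] [  517.30887245 -1035.22692804   777.23098453]
5.225 [ 1.25382638 -0.02035933  2.08447771] 0.2253142146628235
(array([ 0.9, -1.1,  0.1]), array([-0.0021,  0.0013, -0.0026]))
```

View pics/w4.png

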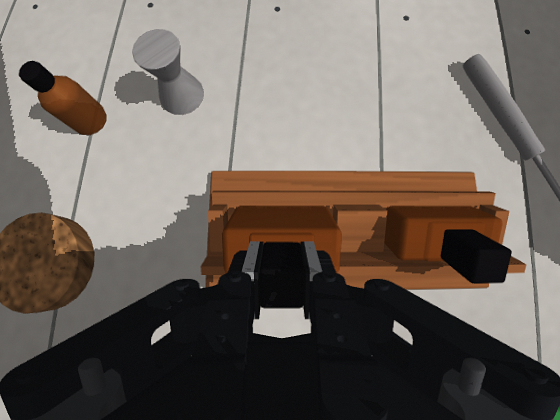

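>>> apply_moves(
  motion=[
    [4,0.2,8,0,0,0],
    [5,0.3,10,0,0,0],
    [6,0.4,12,0,0,0],
    [6,0.4,12,0,0,0],
    [6,0.4,12,0,0,0],
    [6,0.4,12,0,0,0],
    [0,0,30,0,0,0],
    [0,0,30,0,0,0],
  ],
  force=60,
)

```text
t: 6.28
tcp_pos: [589.3, 187.9, 215.3]
ee_rot: [179.8, 63.0, -176.6]
wrist_force: [0.4, 0.0, -0.5]
grip_width: 0.225
```

Run:
```python
from bot import *
st=observe(); print(st['t'],st['wrist_force'],st['grip_width']); 
im=optics.snapshot('wrist'); cv2.imwrite('pics/w5.png',im[:,:,::-1])
p=[537.1,-211.7,.0807]
print('near',W(p,[(-63,0,0)]),'far',W(p,[(63,0,0)]),'mid',W(p,[(0,0,0)]))
print('dec',onz(ct,[(310,153)],0), onz(ct,[(320,127)],205))
```

```text
cams [ 354.10746468   10.14039827 1240.0086416 ] [  517.30887245 -1035.22692804   777.23098453]
6.275 [ 0.41282899  0.04274587 -0.52234387] 0.2245294796356432
near [[ 474.30503213 -216.77858344    0.        ]] far [[ 599.89496787 -206.62141656    0.        ]] mid [[ 537.1 -211.7    0. ]]
dec [[743.1525642  -74.32151084   0.        ]] [[737.77804431 -80.99722444 205.        ]]
```

View pics/w5.png

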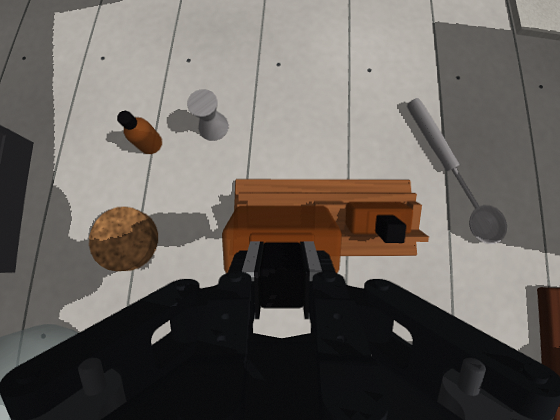

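>>> apply_moves(
  motion=[
    [-10,-45,6,0.005,-0.079,0.003],
    [-10,-45,6,0.005,-0.079,0.003],
    [-10,-45,6,0.005,-0.079,0.003],
    [-10,-45,6,0.005,-0.079,0.003],
    [-10,-45,6,0.005,-0.079,0.003],
    [-9,-43,6,0.005,-0.078,0.003],
    [0,0,0,0,0,0],
    [0,0,0,0,0,0],
  ],
)

```text
t: 7.32
tcp_pos: [530.2, -79.7, 250.1]
ee_rot: [-40.3, 89.8, -35.6]
wrist_force: [1.2, 0.0, -0.3]
grip_width: 0.223
```

>>> apply_moves(
  motion=[
    [0,0,0,0,0,0],
    [0,0,0,0,0,0],
  ],
)

```text
t: 7.58
tcp_pos: [530.5, -79.1, 249.8]
ee_rot: [-46.9, 89.8, -42.1]
wrist_force: [0.4, -0.7, -1.9]
grip_width: 0.225
```

Run:
```python
from bot import *
st=observe(); print(st['t'],st['wrist_force'],st['tcp_pos'],delta((530,-80,250),toolR(.0807,0),st)) 
im=optics.snapshot('wrist'); cv2.imwrite('pics/w6.png',im[:,:,::-1])
np.savez('w6.npz',pos=st['tcp_pos'],rot=st['ee_rot'])
```

```text
cams [ 354.10746468   10.14039827 1240.0086416 ] [  517.30887245 -1035.22692804   777.23098453]
7.575 [ 0.39279855 -0.73402311 -1.87016377] [530.45156354 -79.12536543 249.80007005] (array([-0.5, -0.9,  0.2]), array([ 0.0021,  0.0024, -0.0027]))
```

View pics/w6.png

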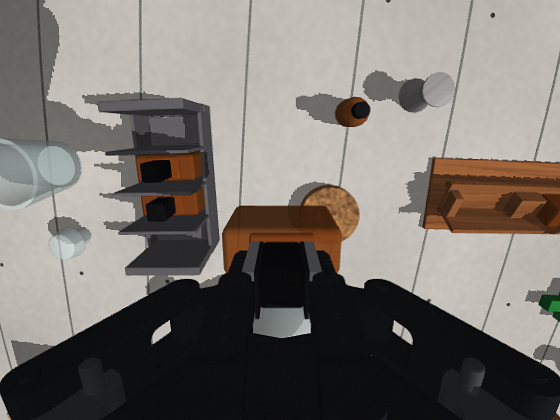

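Run:
```python
from bot import *
d=np.load('w6.npz'); cw=cam('wrist',dict(ee_rot=d['rot'],tcp_pos=d['pos']))
p=[537.1,-211.7,.0807]
x0,y0,x1,y1,k=85,88,225,285,3
im=cv2.imread('pics/w6.png');im=cv2.resize(im[y0:y1,x0:x1],None,fx=k,fy=k,interpolation=cv2.INTER_CUBIC); im0=im.copy()
im=cv2.convertScaleAbs(im,alpha=1.6,beta=0);im0=im.copy()
for b,col in ((box(-92,92,-42,42,45,45),(0,255,0)),(box(82,92,-42,42,106,106),(255,255,0)),(box(-92,-82,-42,42,106,106),(255,255,0)),(box(40,44,-42,42,106,106),(255,255,0)),(box(-44,-40,-42,42,106,106),(255,255,0)),(box(44,82,-38,38,28,28),(255,0,255)),(box(44,82,-38,38,8,8),(0,0,255)),(box(-82,-44,-38,38,8,8),(0,0,255)),(box(-82,-44,-38,38,28,28),(255,0,255))):
  for e in b:
    q=(proj(cw,W(p,e))-[x0,y0]+.5)*k
    cv2.line(im,*[tuple(int(v) for v in z) for z in q],col,1,cv2.LINE_AA)
cv2.imwrite('pics/w6o.png',np.hstack([im0[:, :390],im[:, :390]]))
```

```text
cams [ 354.10746468   10.14039827 1240.0086416 ] [  517.30887245 -1035.22692804   777.23098453]
```

View pics/w6o.png

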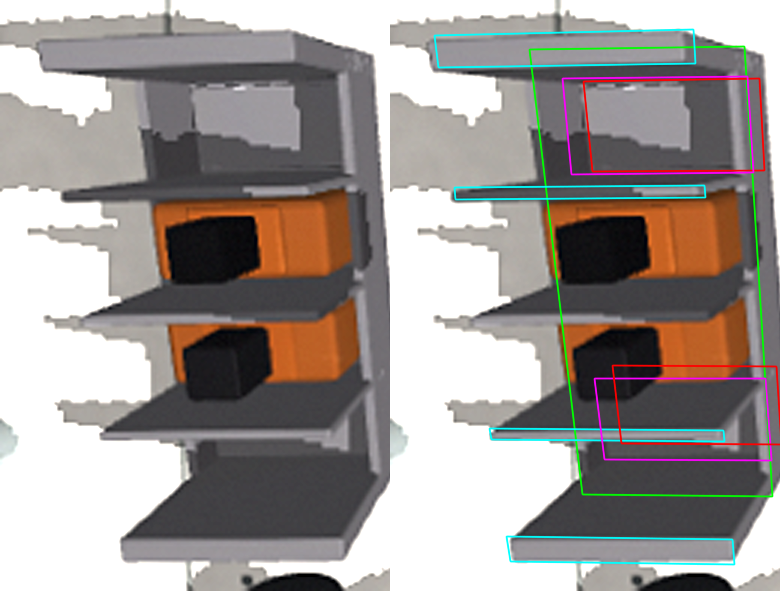

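Run:
```python
from bot import *
x0,y0,x1,y1,k=85,88,225,285,3
im=cv2.imread('pics/w6.png');
for n,(a,b,c,d) in dict(n=(90,90,200,125),f=(115,255,215,285)).items():
    i=cv2.resize(im[b:d,a:c],None,fx=7,fy=7,interpolation=cv2.INTER_CUBIC); cv2.imwrite(f'pics/w6{n}.png',cv2.convertScaleAbs(i,alpha=1.6))
```

```text
cams [ 354.10746468   10.14039827 1240.0086416 ] [  517.30887245 -1035.22692804   777.23098453]
```

View pics/w6n.png

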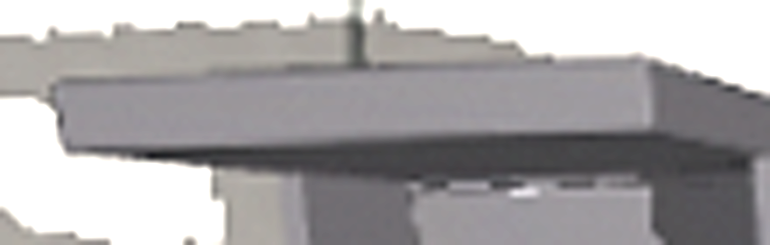

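View pics/w6f.png

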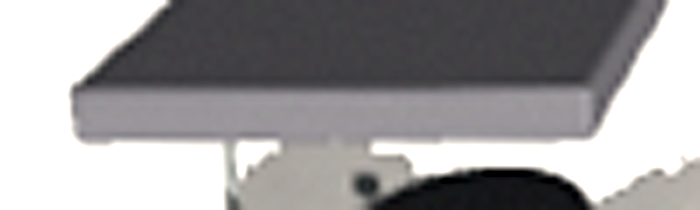

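Run:
```python
from bot import *
d=np.load('w6.npz'); cw=cam('wrist',dict(ee_rot=d['rot'],tcp_pos=d['pos']))
N=np.array([(53,88),(648,60),(655,132),(65,150)])/7+[90,90]-.43
F=np.array([(75,90),(592,88),(590,137),(80,139)])/7+[115,255]-.43
PN=[(-92,-42,106),(-92,42,106),(-82,42,106),(-82,-42,106)]
PF=[(82,-42,106),(82,42,106),(92,42,106),(92,-42,106)]
f=lambda p:(proj(cw,W(p,PN+PF)+[0,0,p[3]])-np.r_[N,F]).ravel()
for fix in (0,1):
    g=(lambda q:f(np.r_[q,0])) if fix else f
    r=least_squares(g,[537,-211,.08]+([] if fix else [0])); print(r.x,np.degrees(r.x[2]),r.fun.reshape(-1,2).round(1).tolist())
```

```text
cams [ 354.10746468   10.14039827 1240.0086416 ] [  517.30887245 -1035.22692804   777.23098453]
[ 5.38109707e+02 -2.13789142e+02  1.01437610e-01 -2.62109231e+00] 5.811946955421299 [[0.0, -0.6], [0.2, -0.4], [0.1, 0.3], [-0.1, 1.2], [-0.8, -0.6], [-0.3, -0.8], [0.9, 0.4], [-0.0, 0.5]]
[ 5.37675722e+02 -2.12654873e+02  1.00801012e-01] 5.775472584115618 [[-0.4, -1.3], [0.5, -1.1], [0.5, -0.2], [-0.6, 0.7], [-1.1, 0.2], [0.0, 0.0], [1.2, 1.3], [-0.3, 1.3]]
```

Run:
```python
from bot import *
m=optics.camera_model('wrist'); K=np.array([[m['fx'],0,m['cx']],[0,m['fy'],m['cy']],[0,0,1]])
C=np.linalg.inv(m['tool_from_camera']); c=(K,m['dist'],C[:3,:3],C[:3,3])
P=[(-28,y,z) for z in(-10,10) for y in (-10,10)]+[(6,y,z) for z in(-15,15) for y in(-34,34)]+[(66,y,z) for z in(-15,15) for y in(-34,34)]
print(proj(c,P).round(1))
im=cv2.imread('pics/w6.png')[190:325,210:355]
cv2.imwrite('pics/w6b.png',cv2.convertScaleAbs(cv2.resize(im,None,fx=5,fy=4.4,interpolation=cv2.INTER_CUBIC),alpha=2))
o=cv2.imread('pics/w6.png')
for e in bedges(94):
    e=np.array(e); q=proj(c,np.c_[66-e[:,2],e[:,1],e[:,0]]); cv2.line(o,*[tuple(int(round(v)) for v in z) for z in q],(0,255,0),1)
cv2.imwrite('pics/w6bo.png',cv2.convertScaleAbs(cv2.resize(o[190:325,210:355],None,fx=5,fy=4.4,interpolation=cv2.INTER_NEAREST),alpha=2))
```

```text
cams [ 354.10746468   10.14039827 1240.0086416 ] [  517.30887245 -1035.22692804   777.23098453]
[[259.6 265.5]
 [306.1 265.4]
 [260.6 305.9]
 [305.  305.9]
 [219.4 228.6]
 [345.7 228.5]
 [222.6 278.6]
 [342.5 278.5]
 [236.1 201.9]
 [328.4 201.8]
 [237.8 240.1]
 [326.8 240. ]]
```

View pics/w6b.png

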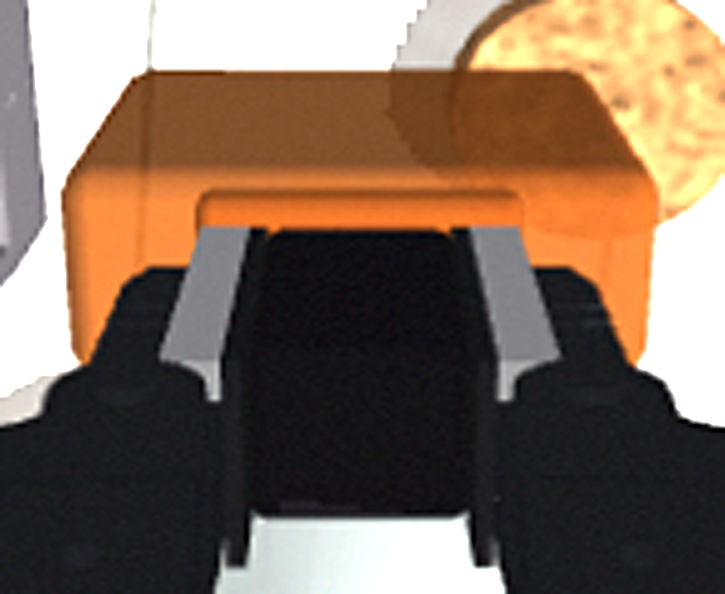

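View pics/w6bo.png

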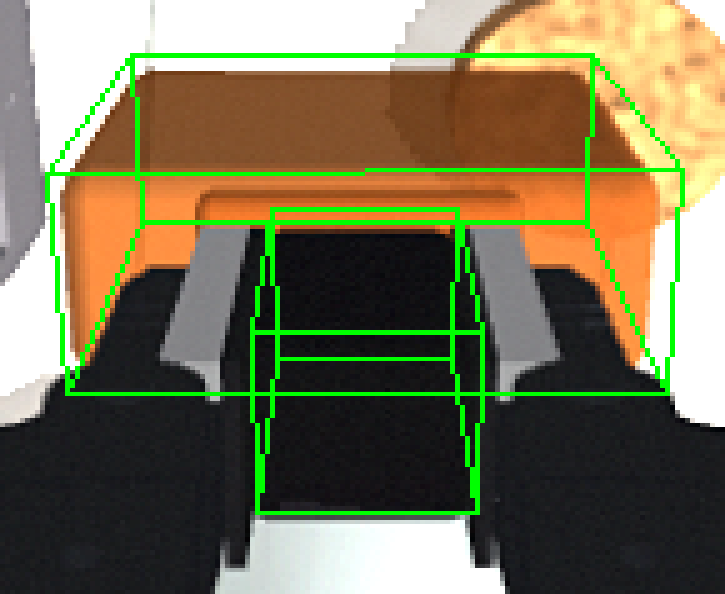

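>>> apply_moves(
  motion=[
    [-14,-35,-10,0.0005,0.0006,0.0045],
    [-14,-35,-10,0.0005,0.0006,0.0045],
    [-14,-35,-10,0.0005,0.0006,0.0045],
    [-13.5,-35.5,-20,0.0005,0.0006,0.0045],
    [0,0,0,0,0,0],
    [0,0,0,0,0,0],
    [0,0,0,0,0,0],
  ],
)

```text
t: 8.5
tcp_pos: [475.4, -219.7, 201.1]
ee_rot: [-25.6, 89.9, -19.8]
wrist_force: [0.8, -0.5, -1.7]
grip_width: 0.226
```

```bash
cat >> bot.py <<'E'
TR=[538,-213.3,.1004]
E
python3 - <<'E'
from bot import *
st=observe(); print(st['t'],st['wrist_force'],st['tcp_pos'],delta((*W(TR,[(-63,0,0)])[0][:2],75),toolR(TR[2],0),st)) 
im=optics.snapshot('wrist'); cv2.imwrite('pics/w7.png',im[:,:,::-1])
im=optics.snapshot('side'); crop(im,200,180,330,325,4,'s7.png')
E
```

```text
cams [ 354.10746468   10.14039827 1240.0086416 ] [  517.30887245 -1035.22692804   777.23098453]
8.5 [ 0.80966543 -0.52256254 -1.70167051] [ 475.38256324 -219.70168314  201.05554636] (array([-1.000e-01,  1.000e-01, -1.261e+02]), array([ 0.0008,  0.0022, -0.001 ]))
```

View pics/w7.png

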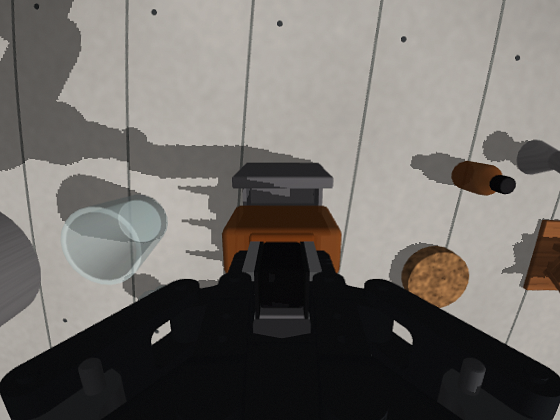

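View pics/s7.png

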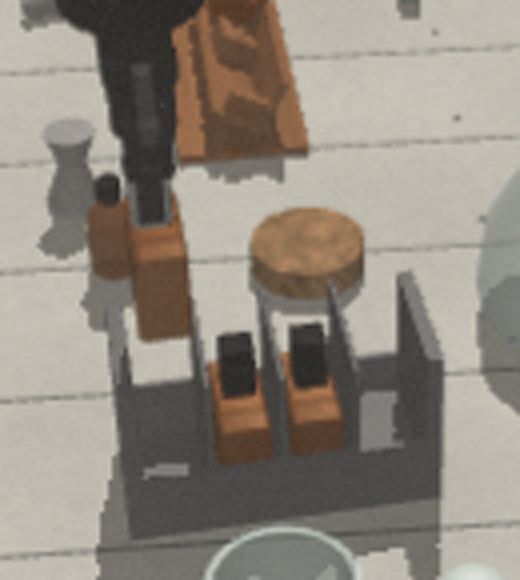

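>>> apply_moves(
  motion=[
    [0,0,-12,0,0,0],
    [0,0,-12,0,0,0],
    [0,0,-9,0,0,0],
    [0,0,-9,0,0,0],
    [0,0,-9,0,0,0],
    [0,0,0,0,0,0],
  ],
)

```text
t: 9.35
tcp_pos: [474.3, -220.3, 148.4]
ee_rot: [127.7, 90.0, 133.5]
wrist_force: [0.0, -0.3, -0.6]
grip_width: 0.225
```

Run:
```python
from bot import *
st=observe(); print(st['t'],st['wrist_force'],st['tcp_pos'],delta((*W(TR,[(-63,0,0)])[0][:2],75),toolR(TR[2],0),st)) 
im=optics.snapshot('wrist'); im=cv2.convertScaleAbs(im[140:300,200:360],alpha=2);crop(im,0,0,160,160,4,'w8.png')
im=optics.snapshot('side'); crop(im,200,210,330,325,5,'s8.png')
```

```text
cams [ 354.10746468   10.14039827 1240.0086416 ] [  517.30887245 -1035.22692804   777.23098453]
9.35 [ 0.04257234 -0.3122397  -0.63060701] [ 474.28489553 -220.32966038  148.37706657] (array([  1. ,   0.7, -73.4]), array([-0.0004, -0.0004,  0.0006]))
```

View pics/w8.png

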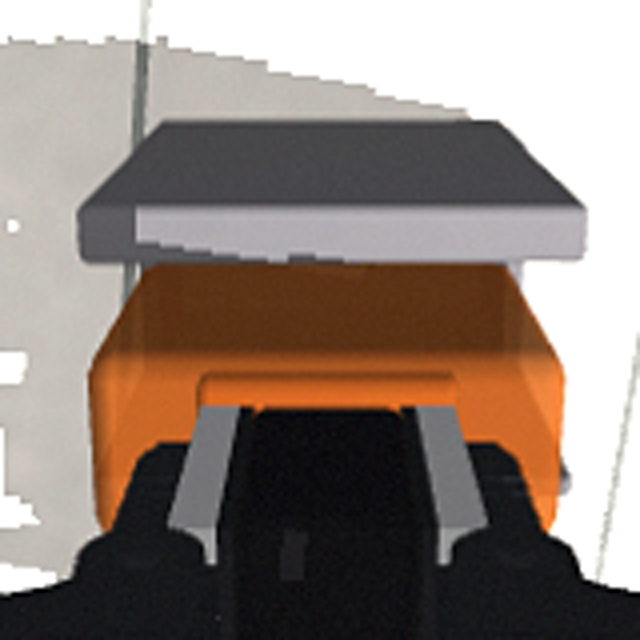

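View pics/s8.png

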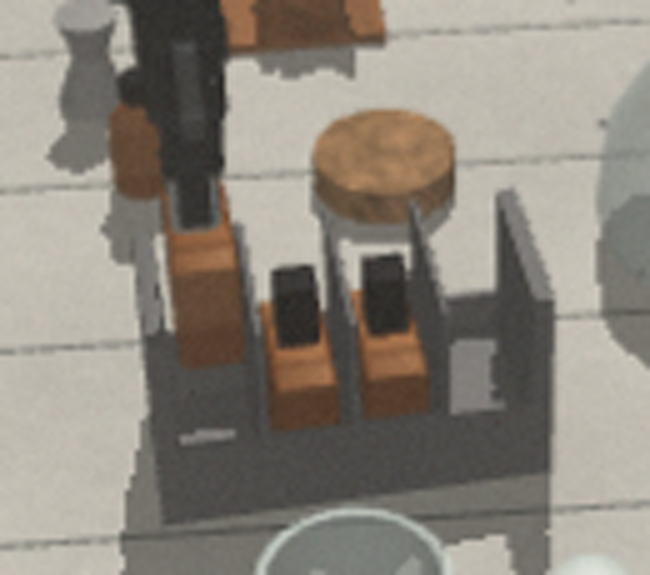

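>>> apply_moves(
  motion=[
    [0,0,-12,0,0,0],
    [0,0,-12,0,0,0],
    [0,0,-12,0,0,0],
    [0,0,-12,0,0,0],
    [0,0,-12,0,0,0],
    [0,0,-8,0,0,0],
    [0,0,0,0,0,0],
    [0,0,0,0,0,0],
  ],
)

```text
t: 10.45
tcp_pos: [475.0, -220.7, 81.8]
ee_rot: [-30.1, 89.9, -24.4]
wrist_force: [0.5, -0.8, -0.6]
grip_width: 0.226
```

>>> apply_moves(
  motion=[
    [0,0,-2,0,0,0],
    [0,0,-2,0,0,0],
    [0,0,-2,0,0,0],
    [0,0,0,0,0,0],
  ],
)

```text
t: 10.95
tcp_pos: [474.6, -220.4, 75.1]
ee_rot: [-18.8, 90.0, -13.1]
wrist_force: [0.1, -0.5, -1.4]
grip_width: 0.224
```

>>> apply_moves(
  motion=[
    [0,0,-1,0,0,0],
    [0,0,-0.5,0,0,0],
    [0,0,0,0,0,0],
    [0,0,0,0,0,0],
  ],
)

```text
t: 11.45
tcp_pos: [474.7, -220.5, 73.9]
ee_rot: [-26.3, 89.9, -20.6]
wrist_force: [0.2, -0.1, 0.1]
grip_width: 0.221
```

>>> apply_moves(
  motion=[
    [0,0,0,0,0,0],
    [0,0,0,0,0,0],
    [0,0,0,0,0,0],
    [0,0,0,0,0,0],
  ],
  grip=0.1,
)

```text
t: 11.95
tcp_pos: [474.7, -220.5, 73.9]
ee_rot: [-24.0, 89.9, -18.3]
wrist_force: [0.2, 0.3, 0.2]
grip_width: 0.551
```

>>> apply_moves(
  motion=[
    [0,0,10,0,0,0],
    [0,0,30,0,0,0],
    [0,0,40,0,0,0],
    [0,0,50,0,0,0],
    [0,0,46,0,0,0],
    [0,45,0,0,0,0],
    [10,45,0,0,0,0],
    [10,45,0,0,0,0],
  ],
)

```text
t: 12.95
tcp_pos: [494.7, -84.3, 250.9]
ee_rot: [-21.0, 89.9, -15.3]
wrist_force: [0.2, -0.1, 0.1]
grip_width: 0.549
```

Run:
```python
from bot import *
st=observe(); print(st['t'],st['wrist_force'],st['tcp_pos'],st['grip_width'])
im=optics.snapshot('wrist'); cv2.imwrite('pics/w9.png',im[:,:,::-1])
im=optics.snapshot('side'); crop(im,200,210,330,325,5,'s9.png')
```

```text
cams [ 354.10746468   10.14039827 1240.0086416 ] [  517.30887245 -1035.22692804   777.23098453]
12.95 [ 0.15518773 -0.1413528   0.12616509] [494.72648731 -84.25036598 250.86568346] 0.5494492421884951
```

View pics/w9.png

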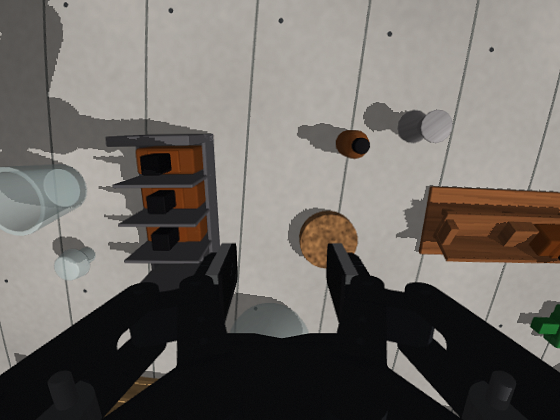

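View pics/s9.png

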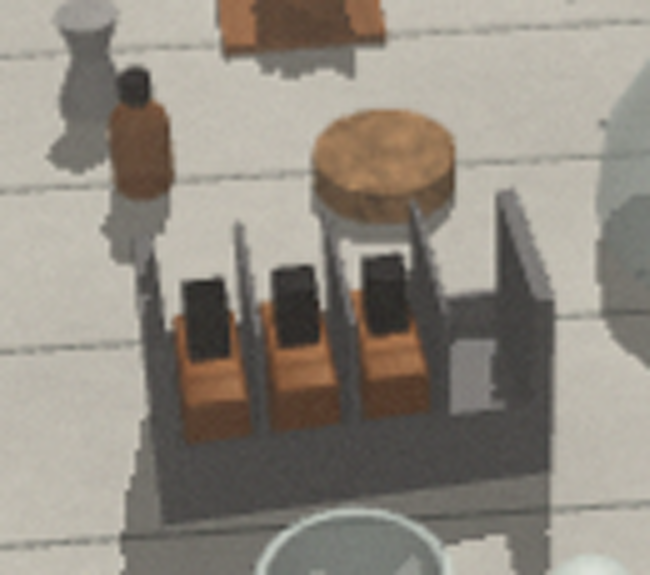

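>>> apply_moves(
  motion=[
    [10,47,-5,0,0,0],
    [10,48,-5,-0.004,0.067,-0.006],
    [10,48,-10,-0.004,0.067,-0.006],
    [10,48,-10,-0.004,0.067,-0.006],
    [10,48,-12,-0.004,0.067,-0.006],
    [10,48,-17,-0.004,0.067,-0.005],
    [9,47,-22,-0.004,0.067,-0.005],
    [9,46,-20,-0.005,0.068,-0.005],
  ],
)

```text
t: 14.05
tcp_pos: [573.2, 295.3, 148.8]
ee_rot: [179.1, 63.0, -177.5]
wrist_force: [0.5, 0.6, 1.2]
grip_width: 0.544
```

>>> apply_moves(
  motion=[
    [0,0,0,0,0,0],
    [0,0,0,0,0,0],
    [0,0,0,0,0,0],
  ],
)

```text
t: 14.42
tcp_pos: [573.5, 293.5, 152.1]
ee_rot: [178.9, 63.4, -177.7]
wrist_force: [-0.0, -1.1, 1.3]
grip_width: 0.552
```

Run:
```python
from bot import *
st=observe(); Rt=toolR(ST[2],A27)
print(st['t'],st['tcp_pos'],delta(bw(ST,1,[(0,0,76)])[0],Rt,st),delta(bw(ST,1,[(0,0,46)])[0],Rt,st))
im=optics.snapshot('wrist'); cv2.imwrite('pics/w10.png',im[:,:,::-1])
```

```text
cams [ 354.10746468   10.14039827 1240.0086416 ] [  517.30887245 -1035.22692804   777.23098453]
14.425 [573.49356339 293.45658666 152.11418645] (array([-18.4,   1.4, -54.4]), array([-0.0091,  0.0059,  0.0043])) (array([-32. ,   0.6, -81.1]), array([-0.0091,  0.0059,  0.0043]))
```

View pics/w10.png

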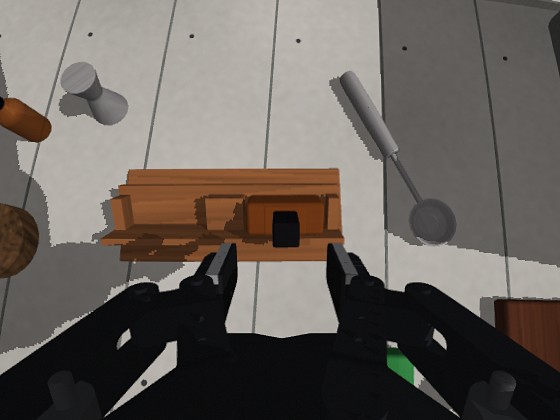

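>>> apply_moves(
  motion=[
    [-4,0.5,-12,-0.002,0.001,0.001],
    [-5,0.5,-14,-0.002,0.001,0.001],
    [-5,0.5,-14,-0.002,0.001,0.001],
    [-4.5,0.5,-14,-0.002,0.001,0.001],
    [0,0,0,0,0,0],
    [0,0,0,0,0,0],
  ],
)

```text
t: 15.22
tcp_pos: [554.4, 296.6, 95.3]
ee_rot: [-180.0, 62.9, -176.4]
wrist_force: [0.0, -0.1, 0.7]
grip_width: 0.555
```

Run:
```python
from bot import *
st=observe(); Rt=toolR(ST[2],A27)
print(st['t'],st['tcp_pos'],delta(bw(ST,1,[(0,0,46)])[0],Rt,st))
im=optics.snapshot('wrist'); cv2.imwrite('pics/w11.png',im[:,:,::-1])
```

```text
cams [ 354.10746468   10.14039827 1240.0086416 ] [  517.30887245 -1035.22692804   777.23098453]
15.225 [554.40656878 296.55631505  95.31810988] (array([-12.9,  -2.5, -24.3]), array([ 0.0002, -0.0022, -0.0011]))
```

View pics/w11.png

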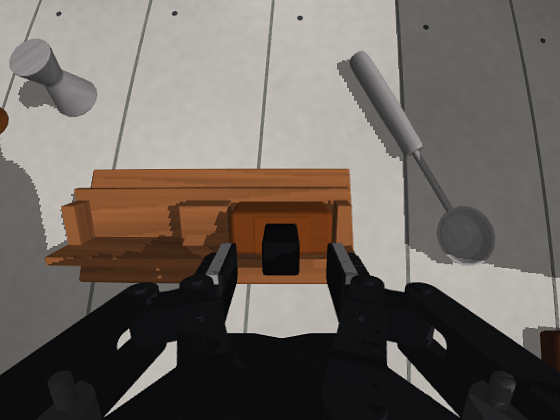

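>>> apply_moves(
  motion=[
    [-4,-0.3,-8,0,0,0],
    [-4.5,-0.3,-8,0,-0.001,0],
    [-4.5,-0.3,-8,0,-0.001,0],
    [0,0,0,0,0,0],
    [0,0,0,0,0,0],
  ],
)

```text
t: 15.9
tcp_pos: [541.3, 295.6, 71.0]
ee_rot: [-180.0, 63.0, -176.4]
wrist_force: [-0.5, 0.4, 0.2]
grip_width: 0.55
```

>>> apply_moves(
  motion=[
    [0,0,0,0,0,0],
    [0,0,0,0,0,0],
    [0,0,0,0,0,0],
    [0,0,0,0,0,0],
    [0,0,0,0,0,0],
  ],
  grip=-1,
  force=60,
)

```text
t: 16.52
tcp_pos: [541.4, 295.6, 71.2]
ee_rot: [-180.0, 63.0, -176.4]
wrist_force: [1.7, -0.9, 3.6]
grip_width: 0.225
```

Run:
```python
from bot import *
st=observe(); Rt=toolR(ST[2],A27)
print(st['t'],st['wrist_force'],st['tcp_pos'],delta(bw(ST,1,[(0,0,46)])[0],Rt,st))
```

```text
cams [ 354.10746468   10.14039827 1240.0086416 ] [  517.30887245 -1035.22692804   777.23098453]
16.525 [ 1.70300142 -0.94037712  3.57444891] [541.43417233 295.63087773  71.20926522] (array([ 0.1, -1.6, -0.2]), array([ 0.0001, -0.0002, -0.001 ]))
```

>>> apply_moves(
  motion=[
    [4,0.2,8,0,0,0],
    [5,0.3,10,0,0,0],
    [6,0.4,12,0,0,0],
    [6,0.4,12,0,0,0],
    [6,0.4,12,0,0,0],
    [6,0.4,12,0,0,0],
    [0,0,40,0,0,0],
    [0,0,40,0,0,0],
  ],
)

```text
t: 17.52
tcp_pos: [574.2, 297.6, 218.0]
ee_rot: [-179.9, 62.9, -176.4]
wrist_force: [0.9, -0.3, -0.9]
grip_width: 0.22
```

>>> apply_moves(
  motion=[
    [-5,-47,4,0.005,-0.078,0.006],
    [-5,-47,4,0.005,-0.078,0.006],
    [-5,-47,4,0.005,-0.078,0.006],
    [-5,-47,4,0.005,-0.078,0.006],
    [-5,-47,4,0.005,-0.078,0.006],
    [-5,-47,4,0.004,-0.078,0.006],
    [-5,-47,4,0,0,0.003],
    [-5,-47,4,0,0,0],
  ],
)

```text
t: 18.52
tcp_pos: [533.7, -79.8, 249.9]
ee_rot: [-106.7, 89.5, -100.9]
wrist_force: [0.5, 0.9, -2.9]
grip_width: 0.222
```

>>> apply_moves(
  motion=[
    [0,0,0,0,0,0],
    [0,0,0,0,0,0],
    [0,0,0,0,0,0],
  ],
)

```text
t: 18.9
tcp_pos: [534.3, -77.2, 248.8]
ee_rot: [-113.5, 89.5, -107.7]
wrist_force: [-0.8, -0.7, -1.7]
grip_width: 0.227
```

Run:
```python
from bot import *
st=observe(); print(st['t'],st['wrist_force'],st['tcp_pos'],delta((*W(TR,[(63,0,0)])[0][:2],180),toolR(TR[2],0),st)) 
im=optics.snapshot('wrist'); cv2.imwrite('pics/w12.png',im[:,:,::-1])
np.savez('w12.npz',pos=st['tcp_pos'],rot=st['ee_rot'])
```

```text
cams [ 354.10746468   10.14039827 1240.0086416 ] [  517.30887245 -1035.22692804   777.23098453]
18.9 [-0.79716019 -0.7027078  -1.68640184] [534.32324029 -77.23631857 248.81628901] (array([  66.4, -129.7,  -68.8]), array([ 0.0088, -0.0028, -0.001 ]))
```

View pics/w12.png

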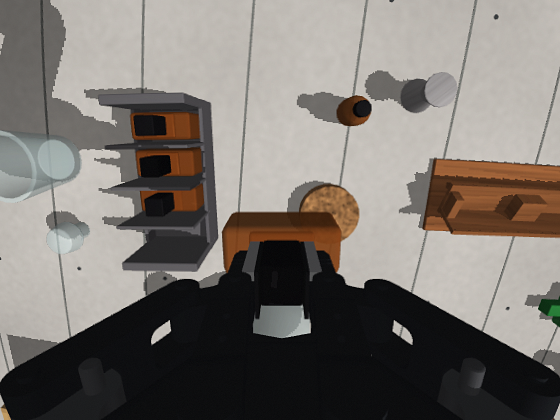

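>>> apply_moves(
  motion=[
    [16,-33,-10,0.002,-0.001,0],
    [17,-33,-10,0.002,-0.001,0],
    [17,-33,-20,0.002,0,0],
    [16.5,-31,-29,0.002,0,0],
    [0,0,0,0,0,0],
    [0,0,0,0,0,0],
    [0,0,0,0,0,0],
  ],
)

```text
t: 19.82
tcp_pos: [601.2, -207.3, 181.7]
ee_rot: [-51.6, 89.8, -45.8]
wrist_force: [0.9, -0.3, -1.1]
grip_width: 0.221
```

Run:
```python
from bot import *
st=observe(); print(st['t'],st['wrist_force'],st['tcp_pos'],delta((*W(TR,[(63,0,0)])[0][:2],74),toolR(TR[2],0),st)) 
im=optics.snapshot('wrist'); im=cv2.convertScaleAbs(im[100:320,180:380],alpha=2);crop(im,0,0,200,220,2.7,'w13.png')
im=optics.snapshot('side'); crop(im,200,180,330,325,4,'s13.png')
```

```text
cams [ 354.10746468   10.14039827 1240.0086416 ] [  517.30887245 -1035.22692804   777.23098453]
19.825 [ 0.85963747 -0.32183015 -1.1388184 ] [ 601.17738215 -207.28088932  181.67132023] (array([  -0.5,    0.3, -107.7]), array([ 0.002 ,  0.0019, -0.001 ]))
```

View pics/w13.png

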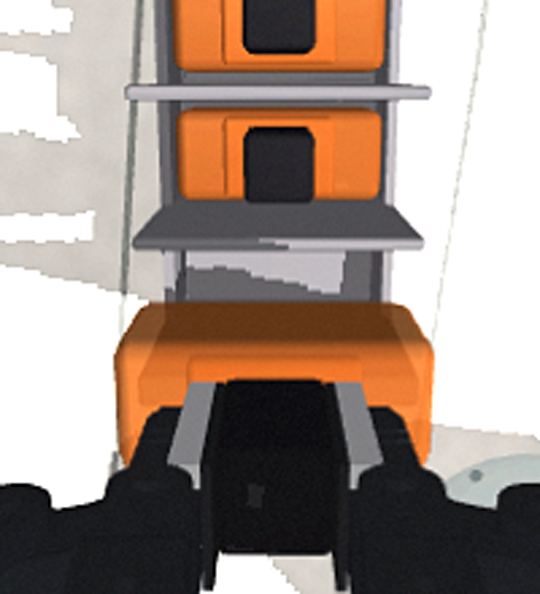

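View pics/s13.png

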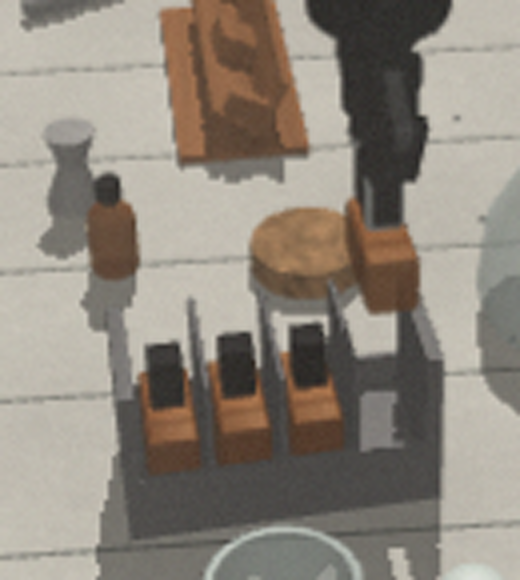

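Run:
```python
from bot import *
cw=cam('wrist'); print(proj(cw,W(TR,[(44,-42,106),(44,42,106),(2,42,106),(2,-42,106),(-2,42,106)])).round(1), np.array([(133,247),(424,245),(430,98),(125,98),(428,87)])/2.7+[180,100])
```

```text
cams [ 354.10746468   10.14039827 1240.0086416 ] [  517.30887245 -1035.22692804   777.23098453]
[[228.3 193.4]
 [338.2 193.5]
 [340.9 137.1]
 [225.7 137.2]
 [341.1 131.5]] [[229.25925926 191.48148148]
 [337.03703704 190.74074074]
 [339.25925926 136.2962963 ]
 [226.2962963  136.2962963 ]
 [338.51851852 132.22222222]]
```

>>> apply_moves(
  motion=[
    [-1,0,-12,0.001,0.001,0],
    [0,0,-12,0.001,0.001,0],
    [0,0,-9,0,0,0],
    [0,0,-9,0,0,0],
    [0,0,-9,0,0,0],
    [0,0,0,0,0,0],
    [0,0,0,0,0,0],
  ],
)

```text
t: 20.8
tcp_pos: [599.9, -208.4, 129.2]
ee_rot: [156.9, 89.9, 162.6]
wrist_force: [-0.1, 0.2, -0.9]
grip_width: 0.226
```

Run:
```python
from bot import *
st=observe(); print(st['t'],st['wrist_force'],st['tcp_pos'],delta((*W(TR,[(63,0,0)])[0][:2],74),toolR(TR[2],0),st)) 
im=optics.snapshot('wrist'); im=cv2.convertScaleAbs(im[100:320,180:380],alpha=2);crop(im,0,0,200,220,2.7,'w14.png')
im=optics.snapshot('side'); crop(im,200,180,330,325,4,'s14.png')
```

```text
cams [ 354.10746468   10.14039827 1240.0086416 ] [  517.30887245 -1035.22692804   777.23098453]
20.8 [-0.07768208  0.24345008 -0.92720834] [ 599.85313223 -208.4003907   129.22806579] (array([  0.8,   1.4, -55.2]), array([-0.0006, -0.0019,  0.0005]))
```

View pics/w14.png

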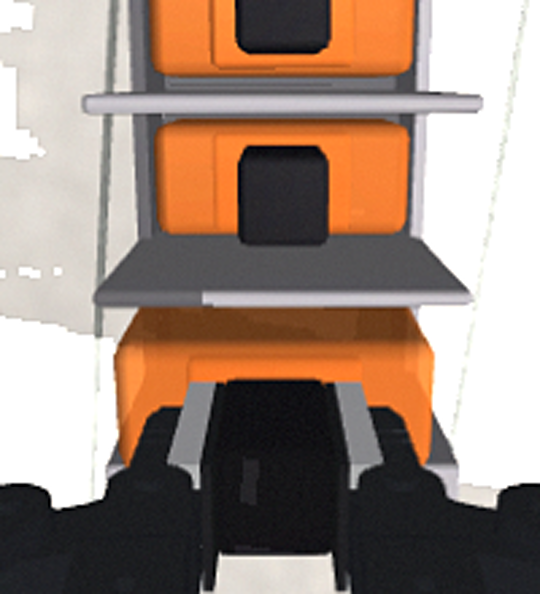

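View pics/s14.png

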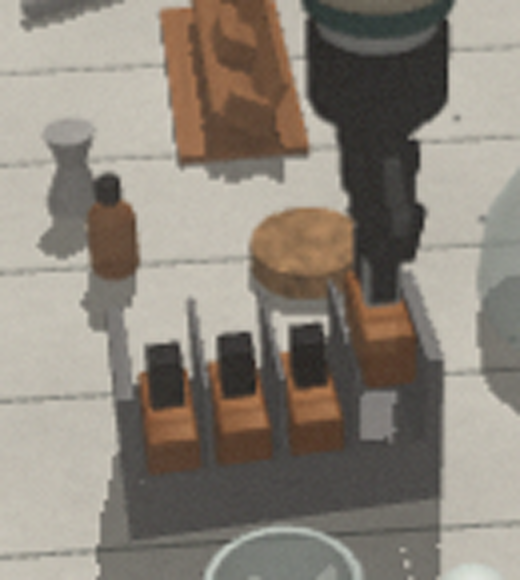

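>>> apply_moves(
  motion=[
    [0,1,-10,0,0,0],
    [0,0.5,-12,0,-0.001,0],
    [0,0,-12,0,-0.001,0],
    [0,0,-9,0,0,0],
    [0,0,-6,0,0,0],
    [0,0,0,0,0,0],
    [0,0,0,0,0,0],
  ],
)

```text
t: 21.78
tcp_pos: [599.9, -206.9, 80.4]
ee_rot: [55.3, 90.0, 61.0]
wrist_force: [-0.5, -0.3, -1.6]
grip_width: 0.223
```

>>> apply_moves(
  motion=[
    [0,0,-2,0,0,0],
    [0,0,-1.5,0,0,0],
    [0,0,0,0,0,0],
    [0,0,0,0,0,0],
  ],
)

```text
t: 22.28
tcp_pos: [599.7, -206.8, 76.3]
ee_rot: [117.9, 89.9, 123.6]
wrist_force: [0.9, 0.5, -1.8]
grip_width: 0.228
```

>>> apply_moves(
  motion=[
    [0,0,-1.5,0,0,0],
    [0,0,-1,0,0,0],
    [0,0,0,0,0,0],
    [0,0,0,0,0,0],
  ],
)

```text
t: 22.78
tcp_pos: [599.7, -206.8, 73.8]
ee_rot: [119.1, 89.9, 124.9]
wrist_force: [0.9, 0.7, -1.6]
grip_width: 0.224
```

>>> apply_moves(
  motion=[
    [0,0,-1,0,0,0],
    [0,0,-0.5,0,0,0],
    [0,0,0,0,0,0],
    [0,0,0,0,0,0],
  ],
)

```text
t: 23.28
tcp_pos: [599.9, -206.9, 73.5]
ee_rot: [53.4, 90.0, 59.1]
wrist_force: [-3.0, 0.9, 5.2]
grip_width: 0.222
```

>>> apply_moves(
  motion=[
    [0,0,0,0,0,0],
    [0,0,0,0,0,0],
    [0,0,0,0,0,0],
    [0,0,0,0,0,0],
  ],
  grip=0.1,
)

```text
t: 23.78
tcp_pos: [599.6, -206.8, 72.1]
ee_rot: [124.4, 89.9, 130.1]
wrist_force: [0.0, -0.4, -0.5]
grip_width: 0.548
```

>>> apply_moves(
  motion=[
    [0,0,10,0,0,0],
    [0,0,30,0,0,0],
    [0,0,45,0,0,0],
    [0,0,45,0,0,0],
    [0,0,45,0,0,0],
    [-35,45,0,0,0,0],
    [-40,40,0,0,0,0],
    [0,45,0,0,0,0],
  ],
)

```text
t: 24.78
tcp_pos: [522.6, -76.0, 248.1]
ee_rot: [98.5, 90.0, 104.2]
wrist_force: [0.9, 0.8, -0.1]
grip_width: 0.544
```

>>> apply_moves(
  motion=[
    [0,0,0,0,0,0],
    [0,0,0,0,0,0],
  ],
  grip=-1,
  force=40,
)

```text
t: 25.02
tcp_pos: [524.9, -77.2, 248.0]
ee_rot: [25.2, 90.0, 30.9]
wrist_force: [-0.4, -0.2, -0.8]
grip_width: 0.13
```

Run:
```python
from bot import *
st=observe(); print(st['t'],st['wrist_force'],st['tcp_pos'],st['grip_width'])
im=optics.snapshot('wrist'); im=cv2.convertScaleAbs(im,alpha=1.5); crop(im,60,80,260,300,2.7,'w15.png')
im=optics.snapshot('side'); crop(im,200,210,330,325,5,'s15.png')
```

```text
cams [ 354.10746468   10.14039827 1240.0086416 ] [  517.30887245 -1035.22692804   777.23098453]
25.025 [-0.4144298  -0.22496545 -0.8206491 ] [524.87482124 -77.1691059  248.01320062] 0.12955025847609827
```

View pics/w15.png

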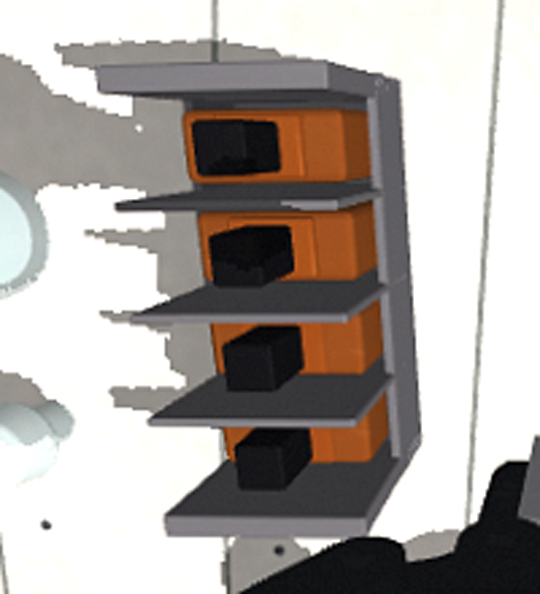

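View pics/s15.png

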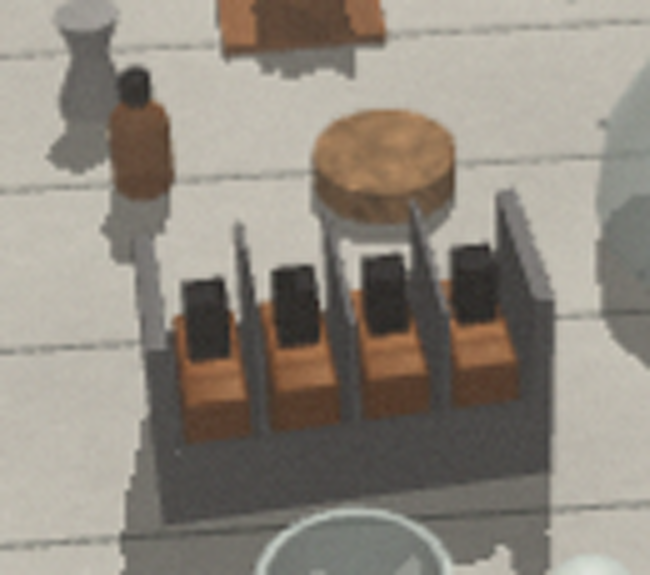

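>>> apply_moves(
  motion=[
    [-19,-36,0,0,0,0],
    [-19,-36,0,0,0,0],
    [-19,-36,-20,0,0,0],
    [-19,-36,-30,0,0,0],
    [0,0,-45,0,0,0],
    [0,0,-35,0,0,0],
    [0,0,0,0,0,0],
    [0,0,0,0,0,0],
  ],
)

```text
t: 26.12
tcp_pos: [449.3, -221.7, 119.1]
ee_rot: [-20.0, 89.9, -14.3]
wrist_force: [0.4, 0.3, -0.0]
grip_width: -0.0
```

Run:
```python
from bot import *
st=observe(); print(st['t'],st['wrist_force'],st['tcp_pos'],st['grip_width'],delta((*W(TR,[(-88,0,0)])[0][:2],106),toolR(TR[2],0),st),delta((*W(TR,[(88,0,0)])[0][:2],106),toolR(TR[2],0),st))
```

```text
cams [ 354.10746468   10.14039827 1240.0086416 ] [  517.30887245 -1035.22692804   777.23098453]
26.125 [ 0.41642984  0.31786191 -0.00242618] [ 449.3420272  -221.6642894   119.05990285] -0.00037483562956013656 (array([  1.1,  -0.5, -13.1]), array([0.0003, 0.0013, 0.0011])) (array([176.2,  17.2, -13.1]), array([0.0003, 0.0013, 0.0011]))
```

>>> apply_moves(
  motion=[
    [0,0,-4,0,0,0],
    [0,0,-3,0,0,0],
    [0,0,-3,0,0,0],
    [0,0,-1.5,0,0,0],
    [0,0,0,0,0,0],
  ],
)

```text
t: 26.75
tcp_pos: [448.7, -220.8, 106.1]
ee_rot: [111.9, 89.9, 117.6]
wrist_force: [-0.4, 0.6, 2.1]
grip_width: 0.002
```

>>> apply_moves(
  motion=[
    [0,0,-1,0,0,0],
    [0,0,-1,0,0,0],
    [0,0,0,0,0,0],
    [0,0,0,0,0,0],
  ],
)

```text
t: 27.25
tcp_pos: [448.8, -220.8, 106.0]
ee_rot: [67.6, 90.0, 73.3]
wrist_force: [-7.4, 3.8, 14.6]
grip_width: -0.0
```

>>> apply_moves(
  motion=[
    [0,0,8.5,0,0,0],
    [22,2.2,0,0,0,0],
    [22,2.2,0,0,0,0],
    [22,2.2,0,0,0,0],
    [0,0,0,0,0,0],
  ],
)

```text
t: 27.88
tcp_pos: [515.3, -214.0, 112.0]
ee_rot: [121.4, 89.9, 127.2]
wrist_force: [0.2, 0.2, -0.5]
grip_width: -0.001
```

>>> apply_moves(
  motion=[
    [22,2.2,0,0,0,0],
    [22,2.2,0,0,0,0],
    [22,2.2,0,0,0,0],
    [22,2.2,0,0,0,0],
    [23,2.2,0,0,0,0],
    [0,0,0,0,0,0],
    [0,0,0,0,0,0],
  ],
)

```text
t: 28.75
tcp_pos: [624.8, -203.5, 112.1]
ee_rot: [141.6, 89.9, 147.3]
wrist_force: [-0.4, 0.5, 0.2]
grip_width: 0.002
```

Run:
```python
from bot import *
st=observe(); print(st['t'],st['wrist_force'],st['tcp_pos'],delta((*W(TR,[(88,0,0)])[0][:2],106),toolR(TR[2],0),st))
```

```text
cams [ 354.10746468   10.14039827 1240.0086416 ] [  517.30887245 -1035.22692804   777.23098453]
28.75 [-0.42949017  0.50423667  0.17665784] [ 624.77542417 -203.46873466  112.12626925] (array([ 0.8, -1. , -6.1]), array([-0.0009, -0.0015,  0.0008]))
```

>>> apply_moves(
  motion=[
    [0,0,-3,0,0,0],
    [0,0,-2,0,0,0],
    [0,0,-1.5,0,0,0],
    [0,0,-1,0,0,0],
    [0,0,0,0,0,0],
  ],
)

```text
t: 29.38
tcp_pos: [625.4, -203.3, 106.1]
ee_rot: [135.2, 90.0, 140.9]
wrist_force: [-4.1, 2.0, 5.6]
grip_width: -0.002
```

>>> apply_moves(
  motion=[
    [0,0,10,0,0,0],
    [0,0,40,0,0,0],
    [0,0,50,0,0,0],
    [0,0,45,0,0,0],
    [-40,40,0,0,0,0],
    [-40,45,0,0,0,0],
    [-10,45,0,0,0,0],
    [0,0,0,0,0,0],
  ],
)

```text
t: 30.38
tcp_pos: [535.2, -70.8, 251.1]
ee_rot: [27.8, 89.9, 33.7]
wrist_force: [0.7, 0.3, 0.6]
grip_width: 0.001
```

>>> apply_moves(
  motion=[
    [0,0,0,0,0,0],
    [0,0,0,0,0,0],
    [0,0,0,0,0,0],
  ],
)

```text
t: 30.75
tcp_pos: [535.8, -74.0, 249.5]
ee_rot: [137.0, 89.9, 142.7]
wrist_force: [-0.1, -0.1, 0.7]
grip_width: -0.001
```

Run:
```python
from bot import *
st=observe(); print(st['t'],st['wrist_force'],st['tcp_pos'],abs(st['qvel']).max())
im=optics.snapshot('wrist'); im=cv2.convertScaleAbs(im,alpha=1.5); crop(im,60,80,260,300,2.7,'w16.png')
im=optics.snapshot('side'); crop(im,150,120,400,400,2,'s16.png')
```

```text
cams [ 354.10746468   10.14039827 1240.0086416 ] [  517.30887245 -1035.22692804   777.23098453]
30.75 [-0.09141572 -0.07287343  0.66563413] [535.81676521 -74.01267131 249.50567603] 0.14986634219562323
```

View pics/w16.png

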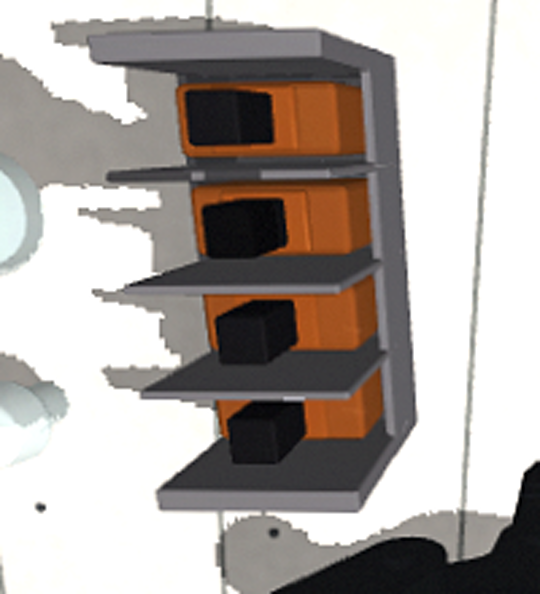

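View pics/s16.png

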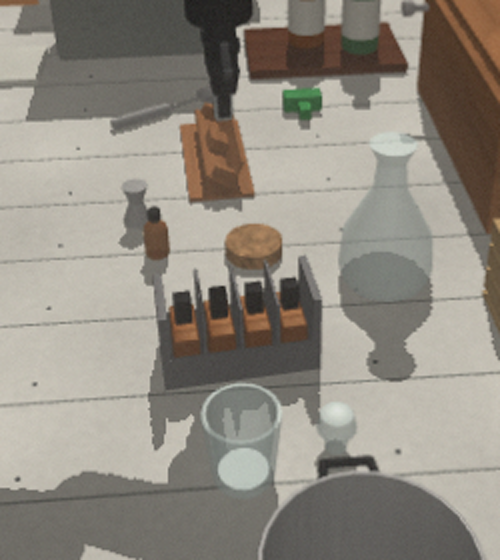

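All four bottles stand upright below the rim, the other items have not visibly moved, and the robot is clear of everything.

```bash
python3 -c "
from rig import order; print(order.sign_off())"
```

```text
the job is handed in; nothing more can be done
None
```

The job is handed in at about 31 s. Both bottles from the stand are upright in the tray, and the touch check is done. No verdict was reported.

- **Placing:** The two middle pockets were already filled. The near pocket is the deep one and the far pocket the shallow one. I judged this from the shadows and the visible pocket floor, and by touch on the way down. The tall bottle went into the near pocket and reached the bottom with its underside about 8 mm above the shelf. The short bottle went into the far pocket and touched at about 28 mm. The contact for the tall one was faint (wrist force went from about -1.4 N to 0). For the short one it was clear, at about 5 N.
- **Touch check:** With closed fingers I felt the near rim at z = 106 mm (up to about 15 N). I then stroked over the row with the tips at about 112 mm and met nothing. I felt the far rim at 106 mm with about 6 N.
- **Last pictures:** Wrist and side views show all four bottles upright with their caps below the rim, and the arm clear. The other items, including the green look-alike, look to be where they were. I did not measure their positions again.
- **Disagreement:** My first fit of the tray from the top camera gave a yaw of 4.6°, and the wrist view gave 5.8°. I used about 5.75° and corrected by 1–2 mm before the second insertion.

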